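Stack a jeweller's sorting tray on its bench module and lock it

ROBOT

A 6-joint arm with a two-finger parallel gripper is mounted at the origin on the work surface. World frame = base frame: x ahead of the robot, y to its left, z up, the work surface at z = 0. Lengths are in mm, angles in rad, forces in N, time in s.
With the tool pointing down it reaches from about 400 to 925 mm from the base axis. Payload 12.5 kg.
Tool frame: the origin (TCP) lies midway between the tips of the shut fingers; the grasp point (between the pads) lies 19 mm behind it; z points along the fingers, y is the direction in which the jaws open and shut (so a half turn about z gives the same grasp; the last joint's range is limited). The gripper opens to 95 mm and grips with 3 to 60 N. Pads are 20 mm wide; open, the fingers measure 119 mm over their backs; the gripper's body (75 mm by 180 mm) begins 59 mm behind the grasp point.
Start: joints at [-1.402, 0.491, 1.559, -0, 1.092, -0.106], TCP at [169.62, -601.564, 183.661] pointing down, gripper open.
Joint ranges: [-3.1, 3.1], [-0.84, 2.19], [0.05, 2.79], [-1.13, 4.28], [0.06, 2.93], [-2.69, 2.69]. Speed limits (rad/s): [2.22, 2.22, 2.79, 3.14, 3.14, 3.14].

INTERFACE

Orientations are given as [roll, pitch, yaw] about the fixed x, y, z axes, in that order (R = Rz(yaw) Ry(pitch) Rx(roll)).
In Python, from cell import env, eyes, job_done, boxes_of, regions_of gives the robot as it stands.
- The arm moves only by the tool send_rows, never from a script. Its argument "plan" is text: rows parted by semicolons, each of 5 numbers parted by spaces: the shift along the tool's x, y, z in mm, then the turn about the tool's z in rad, then the finger opening in mm, from 0 to 95.1. In form: x y z roll gripper; .... A call has 1 to 8 rows; each row shifts and turns the pose as measured when the row begins, along the tool's axes as they then stand; what a row does not reach is not made up. A row lasts 1/10 s, in which the tool goes at most 50 mm and 8.59 degrees, less where a joint would pass 70% of its speed; a pose out of reach is approached as far as the arm can. A call with a gripper value outside its range is refused whole. The fingers move at their own pace and stop on an object; the grip force is fixed at half the most. Time passes only in rows, so rows that do not move let the fingers close. It gives the time, the measured TCP pose, the force and the opening at its end, in the units of the state.
- env.state(): the state, without advancing time (a new reading comes with each control period).
- eyes.read_camera(name): name is "scene" or "top" or "wrist"; returns a dict with "image" (420x560x3 uint8, red, green, blue), "vertical_fov" (degrees; the focal length in pixels is half the picture's height over the tangent of half this angle, whatever the lens; pixels are square), "cx", "cy" (the principal point, pixels), "extrinsics" (4x4, takes a point from camera to world coordinates). Camera axes: x right, y up, looking along -z (the intrinsics and any distortion apply to the point x, -y, -z); pixel columns grow to the right and rows downward; lengths in mm; the calibration is good to about 2 mm. A picture is of the moment at which its call begins. There is no depth.
- job_done(): hands the job in, once; it reports no verdict.
Trained networks look in a picture, given as the dict that the camera call returned (one of the last four; its "shot" number tells which), for a name from the list of things; names that differ only in an ending like _2 or _b are one class to them, and where a whole thing is asked for, a point or a joint stands for the part that bears it (a point fixed in the world has none). Each returns a list of dicts, best first, with "confidence" (0 to 1); they miss things now and then, are a little off and sometimes report something else, mostly with a low value. They report only what shows in the picture. A call takes as long as a camera call. They do not tell look-alikes from the thing itself.
- boxes_of(target, picture): "bbox" ([left, top, width, height] in pixels, round what is visible of it).
- regions_of(target, picture): "pixels" (420x560 bool, what is visible of it) and "bbox" ([left, top, width, height] in pixels, round what is visible of it).
The state is a dict: "t": time; "joints": joint angles; "qvel": joint speeds; "tau": joint torques, N m; "eef_pos": TCP position; "tcp_rot": TCP orientation; "ft_force": force on the tool from outside, world axes, zero at the start; "moment": the same for the moment, N m; "opening": opening from 0.0 (shut) to 1.0 (fully open).
Only numpy, scipy, OpenCV 4.12 (cv2) and the standard library are available. Lean on these libraries where they do the work, as an engineer would, in place of code of your own. Each camera call takes 0.05 s, during which the arm holds its last target.

TASK

Lift the loose brown sorting tray by its yellow handle, keep it level, and lower it gently onto the brown bench module so that its four lugs drop into the cream frame's corner sockets and it sits fully home, with the brass ring and the steel block still in it. Then slide the red knob of the module's catch all the way in, over the tray's metal tab, and let go. Do not force or slam the tray down on the module, and leave the other things on the bench alone.

Things in the scene. Friction and masses are not known exactly. Their poses are not given: they have to be found in the camera images.
- tray: Loose brown open tray, 0.3 to 0.55 kg, 104 (x) x 144 (y) mm, walls up to z 34, floor plate z 8 to 12. Origin: its centre, at the level of the lug tips (it stands on its lugs). The same when turned half round: may be stacked either way. Seated, its plate lies on the socket frame and its origin is 26 mm above the module's; with the lugs riding on top of the frame, 34 mm.
- tray_grip (a point): Middle of the tray's yellow handle bar, 54 mm above the tray's origin. The bar runs along the tray's y, 84 mm long, 12 mm thick in x, z 42 to 66, on two thin posts at y +-38. Axes as the tray's.
- tray_lug (a point): Tip centre of one of the tray's four black lugs, at tray x 42, y 62, z 0; the others are at x +-42, y +-62. Round, 12 mm diameter, 8 mm tall, pointing down, sharp edged.
- tray_tab (a point): Outer end, top, middle of one aluminium tab of the tray (x 80, y 0, z 12). A tab sticks out of the wall at both ends, x +-52 to +-80, y +-18, z 8 to 12; the catch slides over the one on the module's +x side.
- module: Brown box fixed to the bench, 134 (x) x 174 (y) mm; origin on the bench under its centre. It bears a cream socket frame (see frame_nominal) and on its +x side the catch, on a dark steel block x 96 to 172, y +-30, up to z 40. Stacking is delicate: tray and module must never press on each other with more than 25 N.
- frame_nominal (a point): Point of the module, 34 mm above its origin, at the height of the frame's flat top (124 (x) x 164 (y) mm). The frame's middle lies anywhere up to 7 mm off this point along module x and 9 mm along y (same yaw): not measured. Four sockets at x +-42, y +-62 from the frame's middle: 16 mm square, 10 mm deep, sharp edged, dark floor, each in a 40 mm square block: 2 mm play round a lug.
- catch_knob (a point): Centre of the catch's red knob, 16 x 16 mm, 35 mm tall, its middle 63 mm and top 80 mm above the bench, on a 5 mm aluminium blade (z 40.5 to 45.5), 24 mm wide, whose tip is 40 mm nearer the module's middle. At catch 0 the knob is at module x 140, y 0; it closes along module -x. Axes as the module's.
- catch (a joint): Slide of the catch in m: 0 fully out (open), 0.036 fully in (blade 2.5 mm above the seated tray's tab). Starts between 0 and 0.006. It drags with about 2 N and stays where it is left. If the tray is not down, the blade butts against it.
- ringblank: Brass ring, 26 mm diameter, 8 mm tall, lying loose on the tray's floor. Origin: centre of its underside.
- die: Steel block 22 x 22 x 16 mm, lying loose on the tray's floor. Origin: centre of its underside.
- mandrel: A bystander: small steel mandrel, to be left where it is.
- bob: A bystander: red polishing bob, to be left where it is.
- driver: A bystander: screwdriver, to be left where it is.
- hammer: A bystander: hammer, to be left where it is.
- jar: A bystander: jar, to be left where it is.
- tin: A bystander: tin, to be left where it is.
- ringclamp: A bystander: wooden ring clamp, to be left where it is.
Mind the look-alikes: they are no part of the job. What is shaped like the tray but blue or pink is not meant.

How it is judged:
By the outcome, as a careful person would: the job done as asked, in the order asked, and still so for the second after the job is handed in, with the robot touching nothing.
It also fails if it takes over 72 s, if anything falls off the work surface, if the arm or the gripper's body presses on something with over 40 N, if the wrist force passes 120 N, or if a joint passes its speed limit or range.

## Working session

There is one attempt and no reset: what is moved stays moved. The work goes in short steps, Python scripts to look and compute and a tool call to move; the robot and the scene stay as the last step left them, time stands still between calls to the robot, and variables do not carry over. Pictures are saved under pics/ and viewed, and the job is handed in when it is done.

Besides the shell and the picture viewer there is one more tool, called after ">>>" in YAML: its name, and indented under it one key for each argument. send_rows: Moves the arm, as the interface text tells. Its arguments: {"type":"object","properties":{"plan":{"type":"string"}},"required":["plan"]}

```bash
ls; mkdir -p pics; python3 - <<'E'
from cell import env, eyes
import cv2,numpy as np
print(env.state())
for n in ["scene","top","wrist"]:
    p=eyes.read_camera(n); cv2.imwrite(f"pics/{n}0.png",p["image"][:,:,::-1]); print(n,{k:v for k,v in p.items() if k!="image"})
E
```

```text
pics
{'t': 0.0, 'joints': array([-1.40156761e+00,  4.91582110e-01,  1.55947220e+00,  2.41161653e-07,
        1.09170351e+00, -1.05598763e-01]), 'qvel': array([ 0.00104242,  0.00039863,  0.00048002, -0.00027169, -0.00167137,
       -0.00103279]), 'tau': array([-1.59895280e-03, -6.12655878e+01, -2.58182448e+01,  6.92019006e-02,
        4.82033542e-02, -7.17200328e-05]), 'eef_pos': array([ 169.58630885, -601.2493548 ,  183.03992926]), 'tcp_rot': array([-3.14043400e+00, -1.23024011e-04,  2.74827294e-01]), 'ft_force': array([ 0.11817067,  0.59848471, -0.50133746]), 'moment': array([ 0.03111911, -0.01774789,  0.02321404]), 'opening': 0.9997009973998828}
scene {'vertical_fov': 53.80399117128444, 'cx': 284.8357800216029, 'cy': 209.57309154640646, 'extrinsics': array([[-1.14996696e-01, -6.56887020e-01,  7.45167903e-01,
         1.30196427e+03],
       [ 9.93286706e-01, -6.65677885e-02,  9.46057570e-02,
         1.26382097e+02],
       [-1.25411144e-02,  7.51044721e-01,  6.60132220e-01,
         7.67067657e+02],
       [ 0.00000000e+00,  0.00000000e+00,  0.00000000e+00,
         1.00000000e+00
[... 234 characters left out ...]
.28844083e-02, -2.63378866e-04,
        -1.81379943e+00],
       [ 2.05405385e-03,  1.79517977e-01,  9.83752548e-01,
         1.13890926e+03],
       [ 0.00000000e+00,  0.00000000e+00,  0.00000000e+00,
         1.00000000e+00]]), 'shot': 2}
wrist {'vertical_fov': 71.76161726124934, 'cx': 277.0591814688548, 'cy': 213.65267177099759, 'extrinsics': array([[ 2.70486531e-01,  9.26744841e-01,  2.60731733e-01,
         2.44265831e+02],
       [-9.62723144e-01,  2.60684065e-01,  7.21662475e-02,
        -5.80999179e+02],
       [-1.08891027e-03, -2.70532471e-01,  9.62710235e-01,
         3.84950141e+02],
       [ 0.00000000e+00,  0.00000000e+00,  0.00000000e+00,
         1.00000000e+00]]), 'shot': 3}
```

View pics/scene0.png

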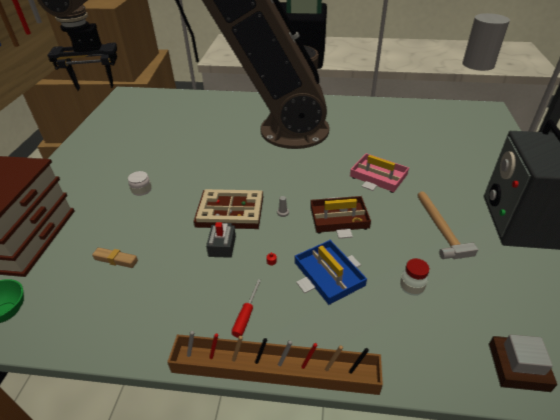

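View pics/top0.png

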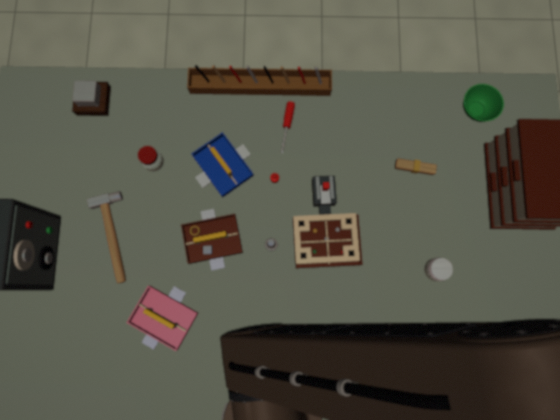

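View pics/wrist0.png

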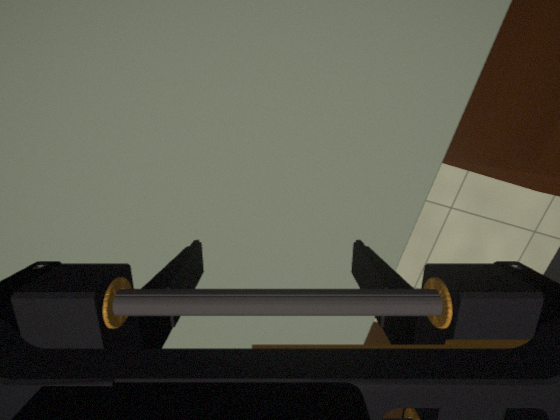

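Top view: the brown tray with yellow handle is at about (212,238). Its look-alikes are the blue tray at (222,165) and the pink one at (163,318). The module is at (327,240), with its catch at (324,190). I'll check close crops next.

```bash
cat > h.py <<'E'
import numpy as np, cv2
def F(p): return 210/np.tan(np.radians(p["vertical_fov"]/2))
def proj(p,X):
    X=np.atleast_2d(X); E=p["extrinsics"]; c=(X-E[:3,3])@E[:3,:3]; f=F(p)
    return np.c_[p["cx"]+f*c[:,0]/-c[:,2], p["cy"]-f*c[:,1]/-c[:,2]]
def back(p,uv,z):
    uv=np.atleast_2d(uv).astype(float); E=p["extrinsics"]; f=F(p)
    d=np.c_[(uv[:,0]-p["cx"])/f,-(uv[:,1]-p["cy"])/f,-np.ones(len(uv))]@E[:3,:3].T
    o=E[:3,3]; z=np.broadcast_to(z,len(uv)); return o+d*((z-o[2])/d[:,2])[:,None]
def pose(x,y,z,yaw,P):
    P=np.atleast_2d(P); c,s=np.cos(yaw),np.sin(yaw)
    return np.c_[x+c*P[:,0]-s*P[:,1], y+s*P[:,0]+c*P[:,1], z+P[:,2]]
def crop(p,x0,y0,w,h,k,fn):
    cv2.imwrite(fn,cv2.resize(p["image"][y0:y0+h,x0:x0+w,::-1],None,fx=k,fy=k,interpolation=cv2.INTER_CUBIC))
E
python3 - <<'E'
from cell import env, eyes, regions_of
from h import *
p=eyes.read_camera("top"); s=eyes.read_camera("scene")
for q,n in ((p,'top'),(s,'scene')):
  for t in ("tray","module","catch_knob","tray_grip","ringblank","die"):
    for r in regions_of(t,q)[:4]:
        m=r["pixels"]; v,u=np.nonzero(m); print(n,t,round(r["confidence"],2),r["bbox"],u.mean(),v.mean(), cv2.minAreaRect(np.c_[u,v].astype(np.float32)), back(q,(u.mean(),v.mean()),{"catch_knob":70,"tray_grip":54}.get(t,20)).round(0))
crop(p,170,160,200,150,4,"pics/c1.png"); crop(s,180,140,220,165,3.6,"pics/c2.png")
E
```

```text
top tray 0.93 [190.1, 133.4, 63.1, 63.4] 221.867758186398 164.59655751469353 ((221.3681640625, 164.5917205810547), (54.71511459350586, 59.390708923339844), 55.175514221191406) [[664. 146.  20.]]
top tray 0.66 [182.4, 206.2, 57.1, 61.0] 211.54156171284635 238.39168765743074 ((211.2511444091797, 238.95669555664062), (59.53538131713867, 56.57899856567383), 80.21759033203125) [[462. 166.  20.]]
top tray 0.64 [128.5, 285.0, 69.6, 62.5] 162.0678905438171 316.8056806373398 ((162.69117736816406, 316.01470947265625), (58.481021881103516, 65.16946411132812), 30.963756561279297) [[260. 284.  20.]]
top module 0.65 [293.0, 172.0, 71.5, 95.9] 326.0769782452785 231.18814248147262 ((325.67083740234375, 220.5871124267578), (90.94456481933594, 66.6387710571289), 87.27368927001953) [[ 485. -134.   20.]]
top catch_knob 0.47 [322.7, 180.6, 7.4, 21.4] 324.5027027027027 192.3027027027027 ((324.5, 192.0), (20.0, 9.0), 90.0) [[ 579. -125.   70.]]
top tray_grip 0.97 [190.7, 132.1, 61.9, 62.8] 221.97857437165226 164.0222496909765 ((221.7692108154297, 163.65383911132812), (54.637969970703125, 58.798221588134766
[... 1743 characters left out ...]
899932861328), (42.70924758911133, 58.124183654785156), 81.8698959350586) [[503. 166.  54.]]
scene tray_grip 0.7 [347.1, 155.4, 61.5, 40.8] 379.09792477302204 172.75226977950715 ((377.9000244140625, 174.30001831054688), (55.65608215332031, 34.78504943847656), 18.43494987487793) [[309. 277.  54.]]
scene tray_grip 0.68 [297.8, 241.4, 67.8, 61.6] 328.594014084507 271.98802816901406 ((327.5000305175781, 271.5), (59.479408264160156, 63.951541900634766), 63.43495178222656) [[696. 145.  54.]]
scene tray_grip 0.62 [127.9, 169.2, 20.7, 23.8] 139.38105263157894 182.8463157894737 ((139.5500030517578, 182.64999389648438), (24.349536895751953, 22.135942459106445), 71.56504821777344) [[ 425. -400.   54.]]
```

View pics/c1.png

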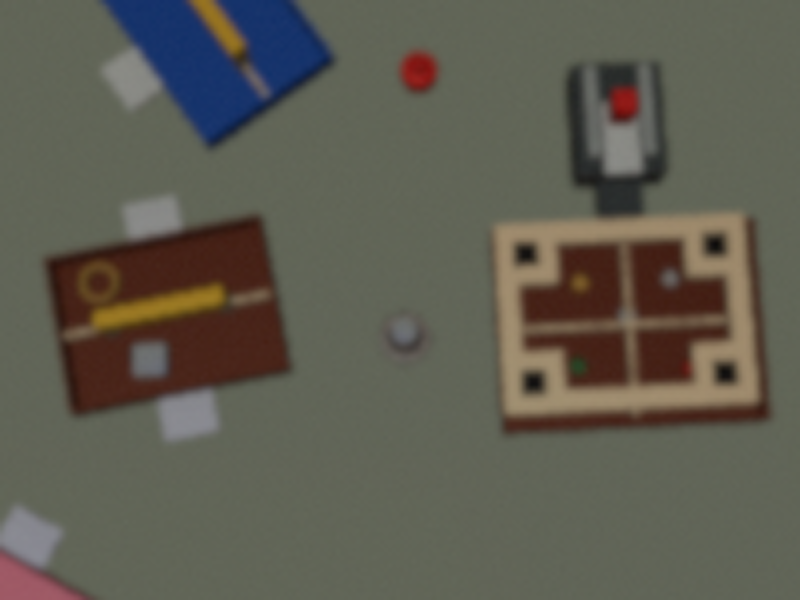

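View pics/c2.png

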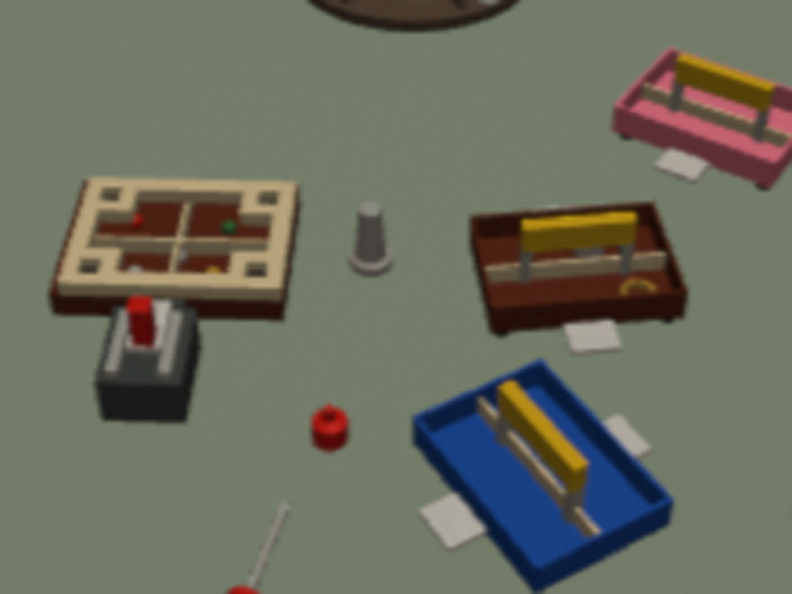

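```bash
python3 - <<'E'
from cell import env, eyes
from h import *
from scipy.optimize import least_squares
p=eyes.read_camera("top"); s=eyes.read_camera("scene")
T=lambda a:(170+(np.array(a)+.5)/4-.5)*0+np.c_[170+(np.array(a)[:,0]+.5)/4-.5,160+(np.array(a)[:,1]+.5)/4-.5]
S=lambda a:np.c_[180+(np.array(a)[:,0]+.5)/3.6-.5,140+(np.array(a)[:,1]+.5)/3.6-.5]
# handle in top: ends at bar top z66 ; 
print("bar ends", back(p,T([(93,319),(225,294)]),66))
print("tray corners z34",back(p,T([(47,258),(260,217),(291,371),(76,413)]),34), "scene bar top ends",back(s,S([(521,219),(635,212)]),66), "sc corners",back(s,S([(471,217),(655,205),(686,290),(495,331)]),34))
so=back(p,T([(525,254),(714,245),(725,373),(534,382)]),34);print("sockets",so,so.mean(0))
ss=back(s,S([(89,265),(256,270),(268,197),(111,194)]),34);print("sc sockets",ss,ss.mean(0))
print("frame corners",back(p,T([(493,227),(748,214),(760,403),(505,417)]),34))
print("knob top",back(p,T([(624,100)]),80),back(s,S([(140,300)]),80))
E
```

```text
bar ends [[453.60368101 206.3649228   66.        ]
 [470.52683998 123.88907947  66.        ]]
tray corners z34 [[496.90899371 244.44798836  34.        ]
 [525.87952031 106.43165896  34.        ]
 [425.32954729  83.43524708  34.        ]
 [396.62354785 220.59638132  34.        ]] scene bar top ends [[464.14640859 125.06115086  66.        ]
 [447.82269668 207.66953494  66.        ]] sc corners [[427.3509551   86.9188732   34.        ]
 [398.82660471 226.76589755  34.        ]
 [493.61636221 246.71597589  34.        ]
 [549.90634178 112.22006999  34.        ]]
sockets [[ 503.61504579  -67.20140407   34.        ]
 [ 511.17856812 -190.68573149   34.        ]
 [ 427.65089567 -196.3098328    34.        ]
 [ 420.26949361  -73.18301244   34.        ]] [ 465.6785008 -131.8449952   34.       ]
sc sockets [[ 510.84896952 -190.45182739   34.        ]
 [ 503.77633234  -66.22905404   34.        ]
 [ 418.97564801  -71.91997179   34.        ]
 [ 427.58134635 -194.99136018   34.        ]] [ 465.29557405 -130.89805335   34.        ]
frame corners [[ 521.22757155  -46.21740634   34.        ]
 [ 532.06507005 -213.34342736   34.        ]
 [ 408.66492548 -218.44828288   34.        ]
 [ 397.6071989   -54.60681442   34.        ]]
knob top [[ 596.25794007 -127.21608274   80.        ]] [[ 591.69751076 -126.90449784   80.        ]]
```

```bash
cat > plan.py <<'E'
import sys,numpy as np
from cell import env
def plan(tx,ty,tz,tyaw,n,g,st=None):
    st=st or env.state(); p=np.array(st["eef_pos"],float); yaw=st["tcp_rot"][2]
    from scipy.spatial.transform import Rotation as R
    Rm=R.from_euler("xyz",st["tcp_rot"]).as_matrix()
    d=np.array([tx,ty,tz])-p; dy=(tyaw-yaw+np.pi)%(2*np.pi)-np.pi
    rows=[]
    for i in range(n):
        Ri=R.from_euler("z",dy*i/n).as_matrix()@Rm
        rows.append("%.1f %.1f %.1f %.3f %.0f"%(*(Ri.T@d/n),-dy/n,g))
    print("from",p.round(1),np.round(st["tcp_rot"],3),"t",round(st["t"],2),"F",st["ft_force"].round(1),"op",round(st["opening"]*95.1,1)); print("; ".join(rows))
if __name__=="__main__":
    a=list(map(float,sys.argv[1:])); plan(*a[:4],int(a[4]),a[5])
E
python3 plan.py 400 -450 230 1.27 8 95
```

```text
from [ 169.6 -601.6  183.7] [ 3.141 -0.     0.275] t 0.95 F [-1.2 -0.2 -0. ] op 94.8
32.9 -10.4 -5.8 -0.124 95; 33.9 -6.3 -5.8 -0.124 95; 34.4 -2.0 -5.8 -0.124 95; 34.4 2.3 -5.8 -0.124 95; 33.8 6.5 -5.8 -0.124 95; 32.8 10.7 -5.8 -0.124 95; 31.2 14.7 -5.8 -0.124 95; 29.1 18.4 -5.8 -0.124 95
```

>>> send_rows:
  plan: "33 -10 -6 -0.124 45; 34 -6 -6 -0.124 45; 34 -2 -6 -0.124 45; 34 2 -6 -0.124 45; 34 6 -6 -0.124 45; 33 11 -6 -0.124 45; 31 15 -6 -0.124 45; 29 18 -6 -0.124 45"

```text
t: 1.75
eef_pos: [402.4, -444.7, 232.4]
tcp_rot: [-3.141, -0.0, 1.297]
ft_force: [-0.3, -0.2, 0.1]
opening: 0.477
```

```bash
python3 plan.py 450 -120 240 1.635 8 45
```

```text
from [ 402.4 -444.7  232.4] [-3.141 -0.     1.297] t 1.75 F [-0.3 -0.2  0.1] op 45.4
40.7 -5.2 -0.9 -0.042 45; 40.9 -3.5 -0.9 -0.042 45; 41.0 -1.8 -0.9 -0.042 45; 41.0 -0.0 -0.9 -0.042 45; 41.0 1.7 -0.9 -0.042 45; 40.9 3.4 -0.9 -0.042 45; 40.7 5.1 -0.9 -0.042 45; 40.4 6.8 -0.9 -0.042 45
```

>>> send_rows:
  plan: "41 -5 -1 -0.042 45; 41 -4 -1 -0.042 45; 41 -2 -1 -0.042 45; 41 0 -1 -0.042 45; 41 2 -1 -0.042 45; 41 3 -1 -0.042 45; 20 3 -1 -0.042 45; 0 0 0 0 45"

```text
t: 2.55
eef_pos: [442.3, -167.9, 240.4]
tcp_rot: [3.139, 0.001, 1.613]
ft_force: [0.5, 0.2, -0.4]
opening: 0.474
```

```bash
python3 - <<'E'
from cell import env, eyes
from h import *
import pickle
p=eyes.read_camera("wrist"); pickle.dump(p,open("w1.pkl","wb")); crop(p,0,0,560,420,1.4,"pics/w1.png")
P=[(x,y,34) for x in(-42,42) for y in (-62,62)]
print(env.state()["eef_pos"],proj(p,pose(465.5,-131.4,0,.064,P)))
E
```

```text
[ 442.20904359 -168.94643828  240.29681115] [[264.88140885 205.94758667]
 [261.66192241 115.82778902]
 [322.82969911 204.59190581]
 [324.66485944 114.29827114]]
```

View pics/w1.png

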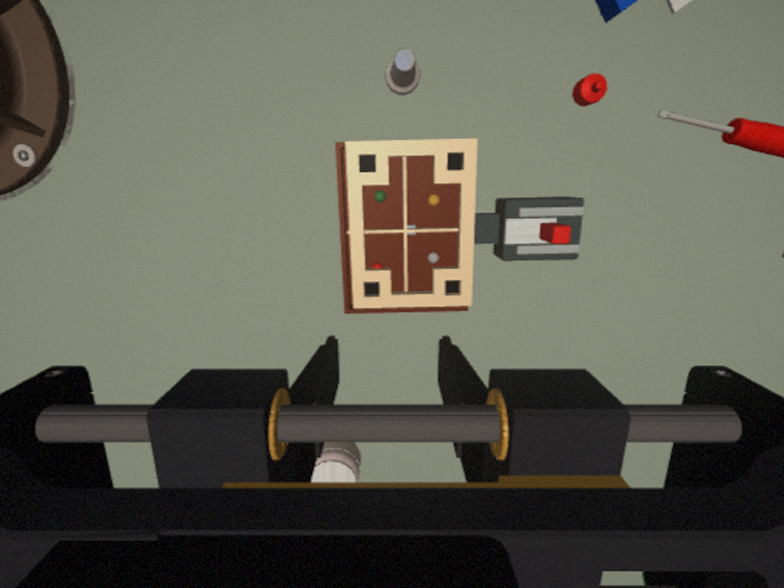

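```bash
python3 - <<'E'
from h import *
import pickle
p=pickle.load(open("w1.pkl","rb"))
g=cv2.cvtColor(p["image"],cv2.COLOR_RGB2GRAY)
P=[(x,y,34) for x in(-42,42) for y in (-62,62)]
c=[]
for u,v in proj(p,pose(465.5,-131.4,0,.064,P)):
    x0,y0=int(u)-11,int(v)-11; a=g[y0:y0+23,x0:x0+23].astype(float)
    b=255-a; hi=np.percentile(a,85); lo=a.min(); w=np.clip((hi-a)/(hi-lo),0,1); m=(w>.5).astype(np.uint8)
    n,l,st,ce=cv2.connectedComponentsWithStats(m); k=l[11,11]; print(k,st[k]); c.append(ce[k]+[x0,y0])
X=back(p,c,34); print(np.round(c,1),X.round(1),X.mean(0)); d1=X[1]-X[0];d2=X[2]-X[0];print(np.arctan2(-d1[0],d1[1]),np.arctan2(d2[1],d2[0]))
E
python3 plan.py 455 125 200 1.773 8 45
```

```text
1 [  7   7  11  11 109]
1 [  6   6  12  13 142]
1 [  7   7  11  11 110]
1 [  7   6  11  13 140]
[[265.  206.4]
 [262.  116. ]
 [322.7 204.8]
 [324.9 114.9]] [[ 427.8 -196.6   34. ]
 [ 420.1  -72.5   34. ]
 [ 511.3 -190.9   34. ]
 [ 503.8  -67.5   34. ]] [ 465.74949633 -131.86565397   34.        ]
0.06186932280250306 0.06837461697415809
from [ 442.2 -168.9  240.3] [3.139e+00 1.000e-03 1.611e+00] t 2.6 F [ 0.2 -0.6  0.6] op 45.0
36.7 3.1 5.0 -0.020 45; 36.6 3.8 5.0 -0.020 45; 36.5 4.5 5.0 -0.020 45; 36.4 5.3 5.0 -0.020 45; 36.3 6.0 5.0 -0.020 45; 36.2 6.7 5.0 -0.020 45; 36.0 7.5 5.0 -0.020 45; 35.9 8.2 5.0 -0.020 45
```

Frame middle is about (465.7, -131.8), yaw 0.064. All three cameras agree.

>>> send_rows:
  plan: "37 3 5 -0.02 45; 37 4 5 -0.02 45; 37 4 5 -0.02 45; 36 5 5 -0.02 45; 36 6 5 -0.02 45; 36 7 5 -0.02 45; 36 7 5 -0.02 45; 36 8 5 -0.02 45"

```text
t: 3.4
eef_pos: [460.4, 123.1, 198.2]
tcp_rot: [3.136, 0.005, 1.753]
ft_force: [0.7, -0.2, -0.3]
opening: 0.476
```

>>> send_rows:
  plan: "0 0 0 0 45; 0 0 0 0 45"

```text
t: 3.6
eef_pos: [461.2, 124.7, 197.2]
tcp_rot: [3.137, 0.005, 1.755]
ft_force: [-0.0, 0.5, -0.2]
opening: 0.473
```

```bash
python3 - <<'E'
from cell import env, eyes
from h import *
import pickle
p=eyes.read_camera("wrist"); pickle.dump(p,open("w2.pkl","wb"))
im=p["image"].copy()
P=[(-6,-42,66),(-6,42,66),(6,42,66),(6,-42,66)]; Q=[(-52,-72,34),(-52,72,34),(52,72,34),(52,-72,34)]
for a in(P,Q): cv2.polylines(im,[np.round(proj(p,pose(461.3,164.5,0,.202,a))).astype(int)],True,(0,255,0),1)
cv2.imwrite("pics/w2.png",cv2.resize(im[:,:,::-1],None,fx=1.4,fy=1.4))
print(env.state()["eef_pos"],env.state()["tcp_rot"])
E
```

```text
[461.25251695 124.358896   197.22640247] [3.13720114 0.00520764 1.75379229]
```

View pics/w2.png

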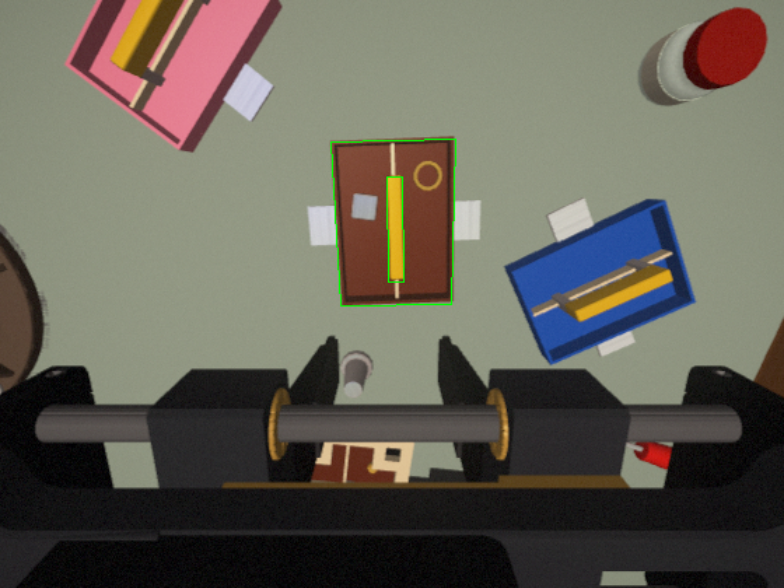

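Wrist view: the green model outline matches the brown tray, with the bar at (395,229) and walls from (333,138) to (454,303). The tray pose is confirmed, with the ring at (427,175) and the block at (364,206) inside it. I'll move over it and down.

```bash
python3 plan.py 460.7 167 105 1.773 6 45
```

```text
from [461.3 124.4 197.2] [3.137 0.005 1.754] t 3.65 F [-1.3 -0.6  0.1] op 44.8
7.1 1.1 15.3 -0.003 45; 7.1 1.2 15.3 -0.003 45; 7.1 1.2 15.3 -0.003 45; 7.1 1.2 15.3 -0.003 45; 7.1 1.2 15.3 -0.003 45; 7.1 1.2 15.3 -0.003 45
```

>>> send_rows:
  plan: "10 1.5 10 -0.003 45; 10 1.5 10 -0.003 45; 10 2 10 -0.003 45; 10 2 15 -0.003 45; 3 0 20 -0.003 45; 0 0 20 -0.003 45; 0 0 0 0 45; 0 0 0 0 45"

```text
t: 4.45
eef_pos: [461.0, 168.7, 105.1]
tcp_rot: [3.139, 0.006, 1.766]
ft_force: [0.0, -0.4, 1.6]
opening: 0.471
```

```bash
python3 plan.py 460.7 167 37 1.773 6 45
```

```text
from [461.  168.7 105.1] [3.139 0.006 1.766] t 4.45 F [ 0.  -0.4  1.6] op 44.8
-0.2 -0.1 11.4 -0.001 45; -0.2 -0.1 11.4 -0.001 45; -0.2 -0.1 11.4 -0.001 45; -0.2 -0.1 11.4 -0.001 45; -0.2 -0.1 11.4 -0.001 45; -0.2 -0.1 11.4 -0.001 45
```

>>> send_rows:
  plan: "0 -0.1 12 -0.004 45; 0 -0.1 12 -0.003 45; 0 -0.1 12 0 45; 0 0 12 0 45; 0 0 11 0 45; 0 0 8 0 45; 0 0 0 0 45; 0 0 0 0 45"

```text
t: 5.25
eef_pos: [463.3, 168.8, 36.3]
tcp_rot: [3.132, 0.006, 1.773]
ft_force: [0.3, 0.3, 0.7]
opening: 0.475
```

```bash
python3 - <<'E'
from cell import env, eyes
from h import *
p=eyes.read_camera("wrist"); crop(p,160,80,240,180,3.3,"pics/w3.png")
s=eyes.read_camera("scene"); crop(s,260,130,160,120,5,"pics/s3.png")
print(env.state()["eef_pos"],env.state()["tcp_rot"],env.state()["ft_force"])
E
```

```text
[463.40123252 168.8114559   36.5644878 ] [3.13143669 0.00549211 1.77292433] [ 0.83522117 -0.93799673 -0.18654321]
```

View pics/w3.png

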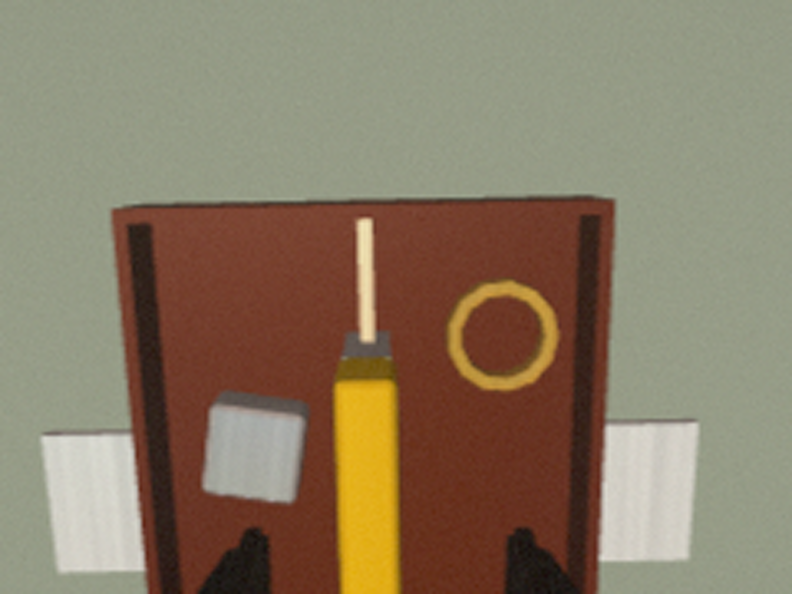

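View pics/s3.png

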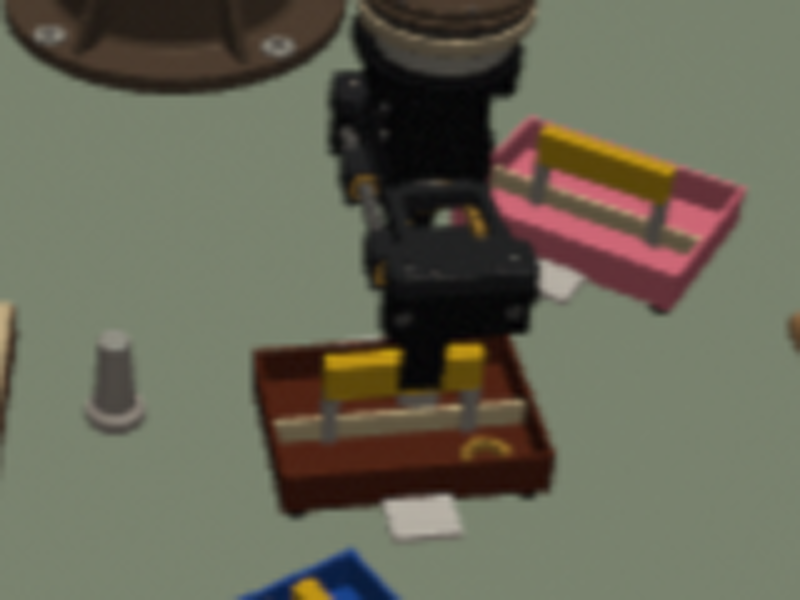

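The bar lies between the fingers but slightly to the left of their middle, at 368 against 390. I'll shift -2.5 mm in tool y and close.

>>> send_rows:
  plan: "0 -2.5 0 0 45; 0 0 0 0 30; 0 0 0 0 15; 0 0 0 0 0; 0 0 0 0 0; 0 0 0 0 0; 0 0 0 0 0"

```text
t: 6.05
eef_pos: [461.4, 168.4, 37.9]
tcp_rot: [3.129, 0.005, 1.773]
ft_force: [-0.2, -0.1, -0.3]
opening: 0.036
```

>>> send_rows:
  plan: "0 0 0 0 0; 0 0 0 0 0"

```text
t: 6.25
eef_pos: [461.4, 168.5, 37.8]
tcp_rot: [3.129, 0.005, 1.773]
ft_force: [0.6, -0.1, 0.9]
opening: 0.005
```

```bash
python3 - <<'E'
from cell import env, eyes
from h import *
p=eyes.read_camera("wrist"); crop(p,110,80,340,255,2.3,"pics/w4.png")
s=eyes.read_camera("scene"); crop(s,260,130,160,120,5,"pics/s4.png")
E
```

```text
(no output)
```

View pics/w4.png

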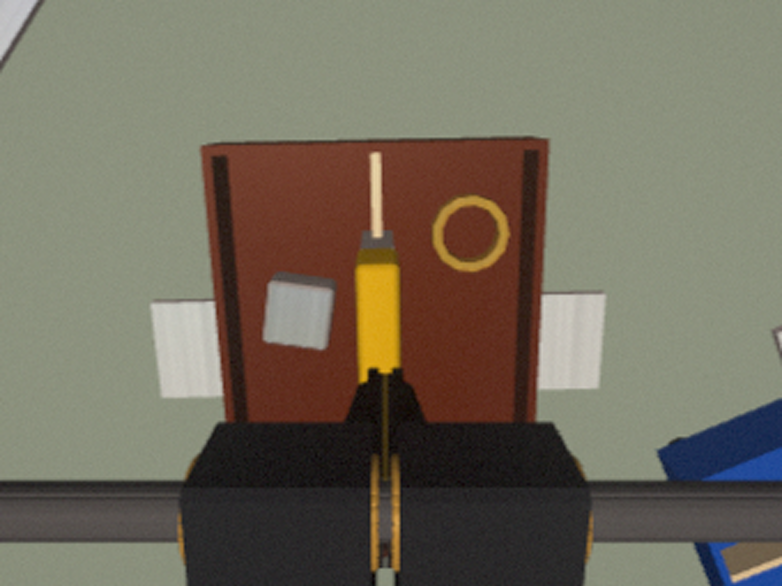

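View pics/s4.png

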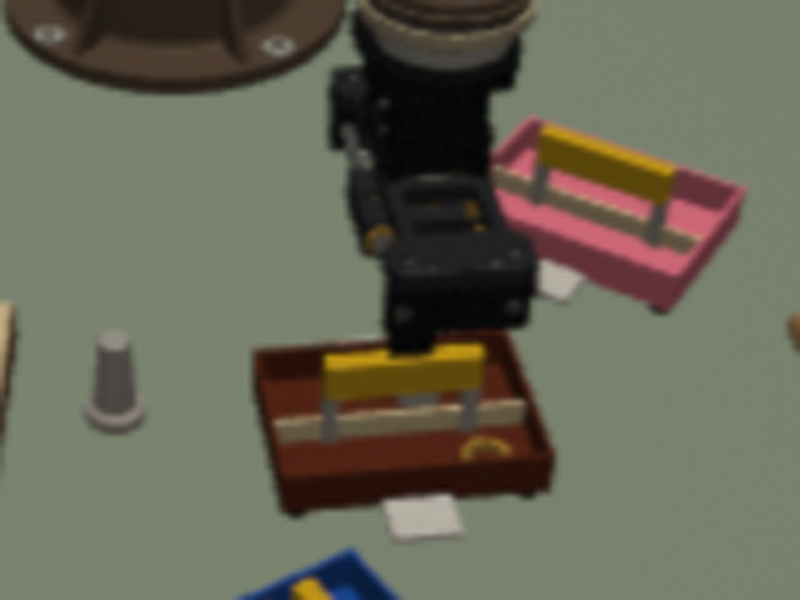

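```bash
python3 - <<'E'
from cell import env, eyes
from h import *
p=eyes.read_camera("wrist"); s=eyes.read_camera("scene"); t=env.state()["eef_pos"]; print(t, p["extrinsics"][:3,3])
for q,n in((p,"w5"),(s,"s5")):
    im=cv2.resize(q["image"][:,:,::-1],None,fx=4,fy=4,interpolation=cv2.INTER_CUBIC)
    for dz,c in((0,(0,0,255)),(19,(0,255,0)),(30,(255,0,0))):
        u=proj(q,t+[0,0,dz])[0]; print(n,dz,u); cv2.circle(im,tuple(np.round(u*4+1.5).astype(int)),4,c,-1)
    u=proj(q,t+[0,0,15])[0]*4; x0,y0=int(max(0,u[0]-300)),int(max(0,u[1]-250)); cv2.imwrite(f"pics/{n}.png",im[y0:y0+500,x0:x0+600])
E
```

```text
[461.3672573  168.45280171  37.8288645 ] [444.27809994 243.71916062 239.20041267]
w5 0 [275.65358563 238.57483375]
w5 19 [275.90343768 248.64936962]
w5 30 [276.07050276 255.38576887]
s5 0 [340.18188687 208.94097131]
s5 19 [340.72763844 203.52137437]
s5 30 [341.04937231 200.32638976]
```

View pics/w5.png

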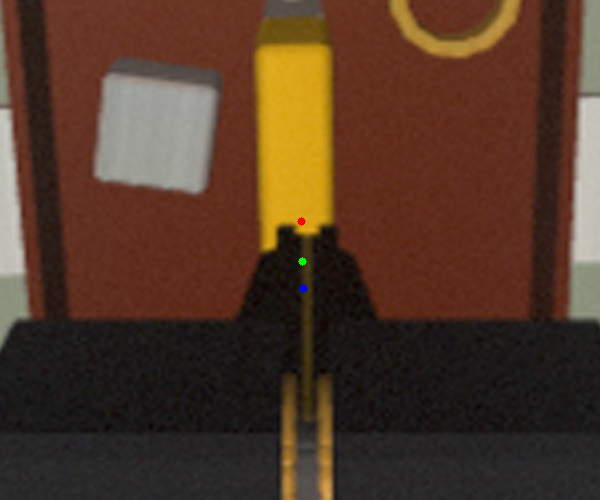

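View pics/s5.png

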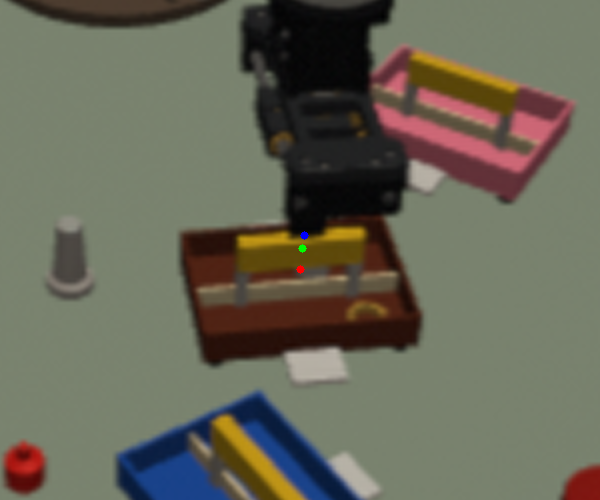

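The fingers shut fully (opening 0.005) and the bar is not between them. In the scene crop the tips sit just above the bar, near the blue dot, about 29 mm higher than the reported TCP. I'll raise the arm and measure where the tips really are.

>>> send_rows:
  plan: "0 0 -15 0 0; 0 0 -15 0 0; 0 0 -15 0 0; 0 0 -15 0 0; 0 0 -15 0 0; 0 0 0 0 0"

```text
t: 7.05
eef_pos: [459.8, 168.5, 114.9]
tcp_rot: [3.131, 0.005, 1.773]
ft_force: [-0.2, -0.7, -0.3]
opening: 0.006
```

```bash
python3 - <<'E'
from cell import env, eyes
from h import *
p=eyes.read_camera("wrist"); s=eyes.read_camera("scene"); tp=eyes.read_camera("top");t=env.state()["eef_pos"]; print(t,env.state()["tcp_rot"])
for q,n in((p,"w6"),(s,"s6"),(tp,"t6")):
    im=cv2.resize(q["image"][:,:,::-1],None,fx=5,fy=5,interpolation=cv2.INTER_CUBIC)
    for dz,c in((0,(0,0,255)),(19,(0,255,0)),(30,(255,0,0))):
        u=proj(q,t+[0,0,dz])[0]; print(n,dz,u); cv2.circle(im,tuple(np.round(u*5+2).astype(int)),3,c,-1)
    u=proj(q,t+[0,0,15])[0]*5; x0,y0=int(max(0,u[0]-300)),int(max(0,u[1]-250)); cv2.imwrite(f"pics/{n}.png",im[y0:y0+500,x0:x0+600])
E
```

```text
[458.82472297 168.22138125 112.91735753] [3.13435424 0.00556211 1.7728763 ]
w6 0 [274.21203612 237.75532788]
w6 19 [274.27384757 247.65706641]
w6 30 [274.31512119 254.2687945 ]
s6 0 [342.33447754 186.15116339]
s6 19 [342.93101933 180.21020551]
s6 30 [343.2829854  176.70497658]
t6 0 [205.13065423 235.11385412]
t6 19 [203.84381935 234.08226394]
t6 30 [203.0768948  233.46745947]
```

View pics/s6.png

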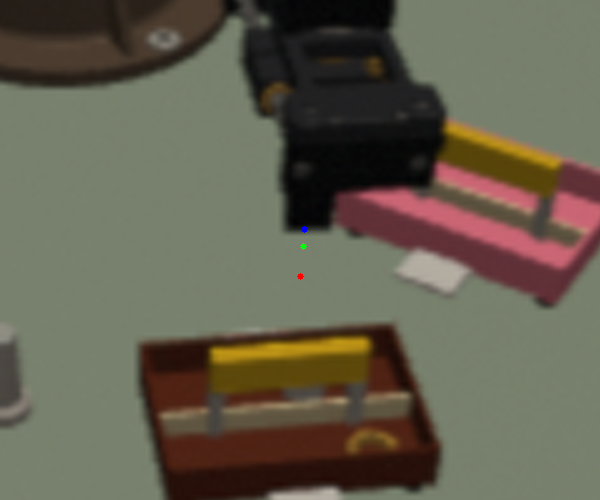

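View pics/w6.png

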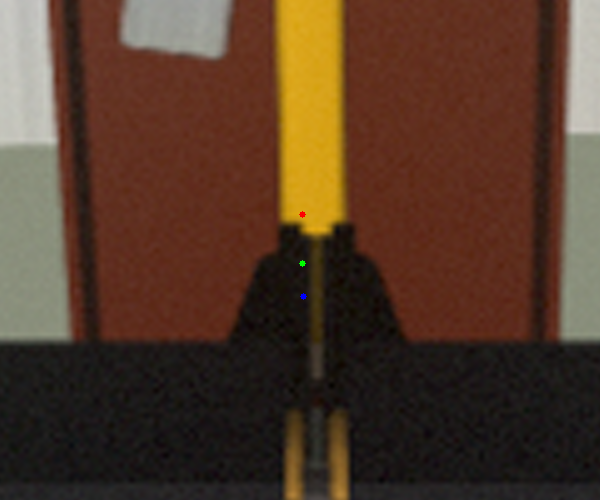

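Confirmed: the tips are about 29–35 mm short of the reported TCP and about 2 mm off in tool y. The cameras and arm agree otherwise. For a bar-height grasp I need TCP z of about 5. I'll reopen and descend in checked steps.

>>> send_rows:
  plan: "0 0 0 0 45; 0 0 0 0 45; 0 0 0 0 45; 0 0 0 0 45; 0 0 0 0 45; 0 0 0 0 45; 0 0 0 0 45; 0 0 0 0 45"

```text
t: 8.0
eef_pos: [457.8, 168.0, 110.3]
tcp_rot: [3.139, 0.006, 1.773]
ft_force: [1.0, -0.6, -0.5]
opening: 0.474
```

```bash
python3 plan.py 459 167 40 1.773 6 45
```

```text
from [457.8 168.  110.3] [3.139 0.006 1.773] t 8.0 F [ 1.  -0.6 -0.5] op 45.1
-0.1 0.1 11.7 -0.000 45; -0.1 0.1 11.7 -0.000 45; -0.1 0.1 11.7 -0.000 45; -0.1 0.1 11.7 -0.000 45; -0.1 0.1 11.7 -0.000 45; -0.1 0.1 11.7 -0.000 45
```

>>> send_rows:
  plan: "0 0 14 0 45; 0 0 14 0 45; 0 0 14 0 45; 0 0 14 0 45; 0 0 14 0 45; 0 0 8 0 45; 0 0 6 0 45; 0 0 0 0 45"

```text
t: 8.8
eef_pos: [459.5, 167.9, 24.3]
tcp_rot: [3.135, 0.006, 1.773]
ft_force: [0.2, -0.5, -0.2]
opening: 0.475
```

```bash
python3 plan.py 459 167 6 1.773 6 45;python3 - <<'E'
from cell import env, eyes
from h import *
p=eyes.read_camera("wrist"); crop(p,160,80,240,180,3.3,"pics/w7.png")
s=eyes.read_camera("scene"); crop(s,260,130,160,120,5,"pics/s7.png")
E
```

```text
from [459.5 167.9  24.3] [3.135 0.006 1.773] t 8.8 F [ 0.2 -0.5 -0.2] op 45.1
-0.1 -0.1 3.1 -0.000 45; -0.1 -0.1 3.1 -0.000 45; -0.1 -0.1 3.1 -0.000 45; -0.1 -0.1 3.1 -0.000 45; -0.1 -0.1 3.1 -0.000 45; -0.1 -0.1 3.1 -0.000 45
```

View pics/s7.png

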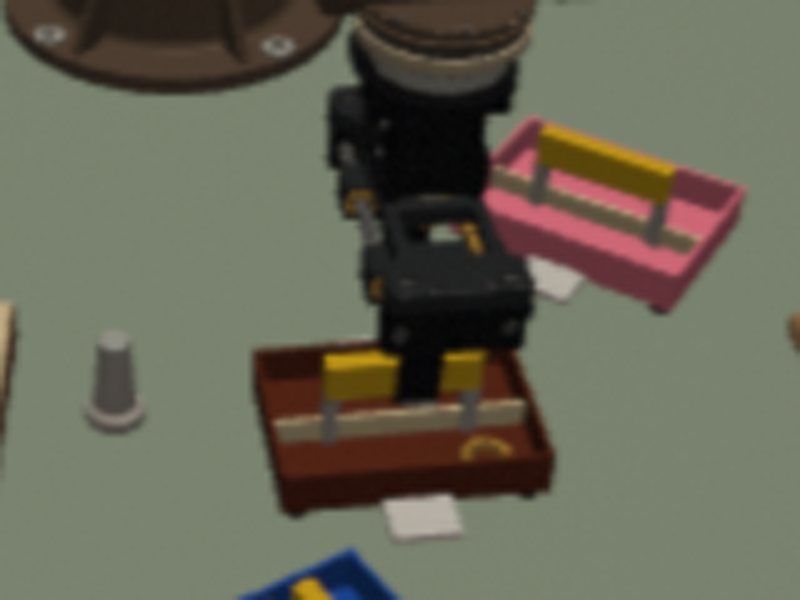

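View pics/w7.png

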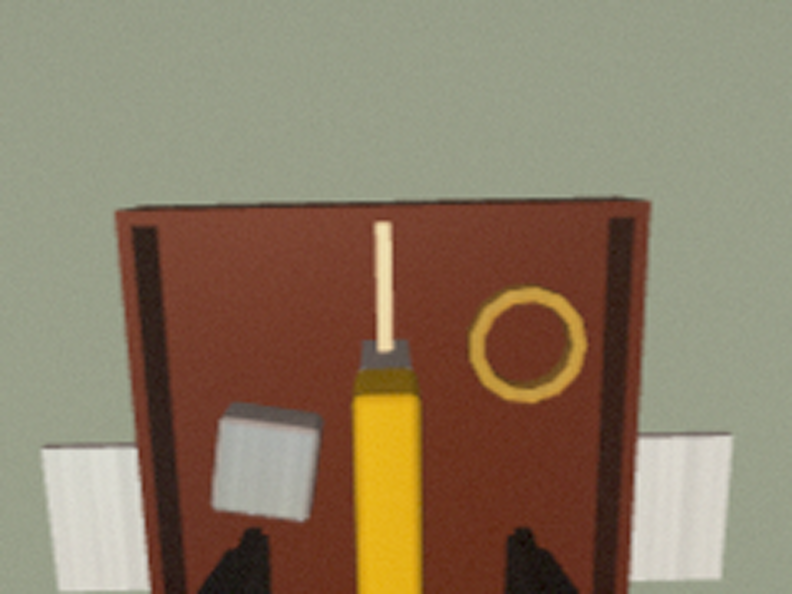

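The bar is centred between the fingers (387 against 389). I'll go down 18 mm more in small steps.

>>> send_rows:
  plan: "0 0 5 0 45; 0 0 4 0 45; 0 0 3 0 45; 0 0 2 0 45; 0 0 0 0 45"

```text
t: 9.4
eef_pos: [460.7, 168.1, 11.1]
tcp_rot: [3.132, 0.005, 1.773]
ft_force: [-0.6, 0.1, 0.2]
opening: 0.473
```

```bash
python3 - <<'E'
from cell import env, eyes
from h import *
s=eyes.read_camera("scene"); crop(s,260,130,160,120,5,"pics/s8.png"); print(env.state()["eef_pos"])
E
```

```text
[460.71051084 168.11151786  11.20098402]
```

View pics/s8.png

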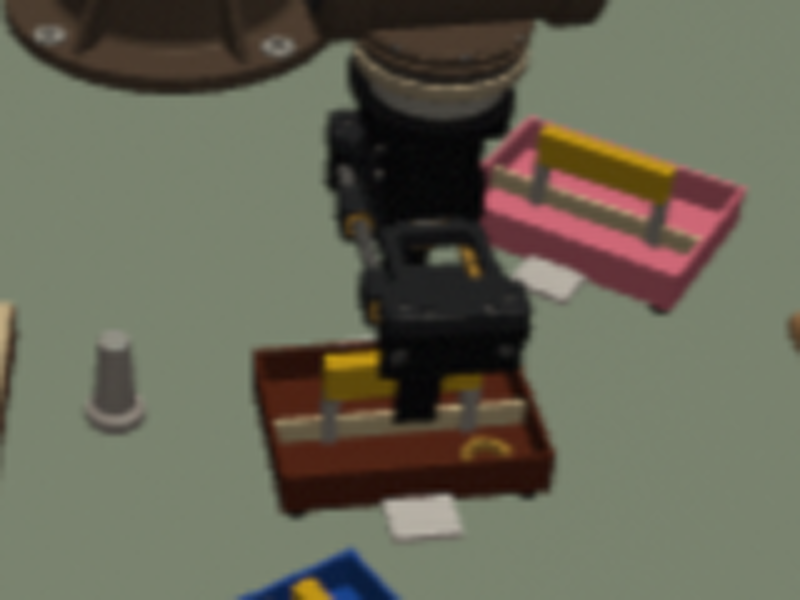

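>>> send_rows:
  plan: "0 -0.8 3 0 45; 0 -0.8 2 0 45; 0 0 0 0 30; 0 0 0 0 20; 0 0 0 0 10; 0 0 0 0 0; 0 0 0 0 0; 0 0 0 0 0"

```text
t: 10.25
eef_pos: [459.3, 167.7, 6.2]
tcp_rot: [3.131, 0.006, 1.774]
ft_force: [-0.4, -1.7, 0.4]
opening: 0.127
```

>>> send_rows:
  plan: "0 0 0 0 0; 0 0 0 0 0; 0 0 0 0 0"

```text
t: 10.55
eef_pos: [459.3, 167.7, 6.2]
tcp_rot: [3.131, 0.006, 1.774]
ft_force: [-0.2, 0.4, 0.0]
opening: 0.123
```

The opening is 11.7 mm, so the bar is gripped. Lifting.

>>> send_rows:
  plan: "0 0 -4 0 0; 0 0 -6 0 0; 0 0 -8 0 0; 0 0 -8 0 0; 0 0 -8 0 0; 0 0 -6 0 0; 0 0 0 0 0; 0 0 0 0 0"

```text
t: 11.35
eef_pos: [458.2, 167.8, 49.9]
tcp_rot: [3.132, 0.005, 1.773]
ft_force: [-0.2, 0.1, -4.5]
opening: 0.124
```

```bash
python3 - <<'E'
from cell import env, eyes
from h import *
s=eyes.read_camera("scene"); crop(s,260,110,160,120,5,"pics/s9.png"); print(env.state()["eef_pos"],env.state()["ft_force"])
p=eyes.read_camera("wrist"); crop(p,0,0,560,420,1.4,"pics/w9.png")
E
```

```text
[458.21780435 167.83588534  49.77609857] [-0.22997492  0.21603892 -3.7007826 ]
```

View pics/s9.png

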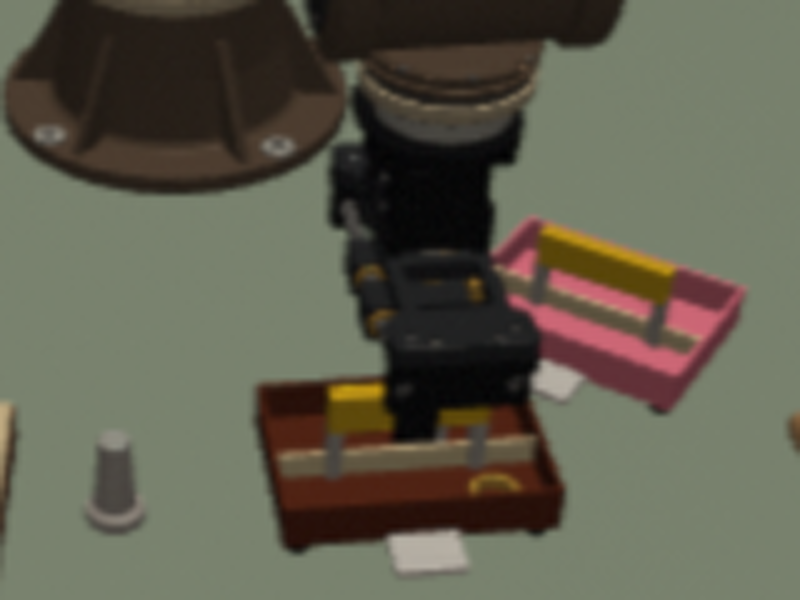

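View pics/w9.png

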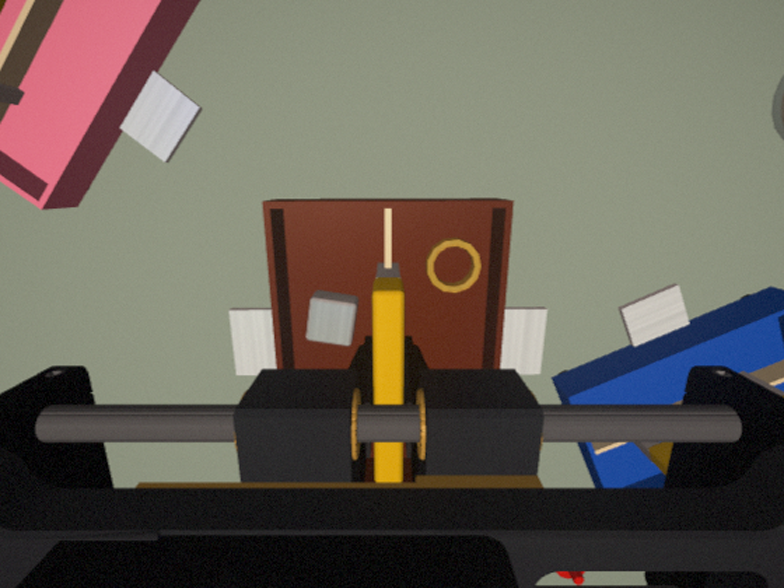

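```bash
python3 - <<'E'
from cell import env, eyes
from h import *
p=eyes.read_camera("wrist"); t=env.state()["eef_pos"]; r=env.state()["tcp_rot"]; print(t,r)
oz=t[2]-6.2
im=p["image"].copy()
def fit(uvs,Ps):
    from scipy.optimize import least_squares
    f=lambda v:(proj(p,pose(v[0],v[1],oz,v[2],Ps))-uvs).ravel()
    s=least_squares(f,[461,165,.2]); return s.x,s.fun
x,e=fit(np.array([(263,202),(512,200)])/1.4,[(-52,72,34),(52,72,34)]); print("corners",x,e.round(1))
for (X,c) in ((x,(0,255,0)),([t[0]+1.9,t[1]-3.2,r[2]-np.pi/2],(0,0,255))):
  for a in ([(-6,-42,66),(-6,42,66),(6,42,66),(6,-42,66)],[(-52,-72,34),(-52,72,34),(52,72,34),(52,-72,34)],[(52,-18,12),(80,-18,12),(80,18,12),(52,18,12)],[(-52,-18,12),(-80,-18,12),(-80,18,12),(-52,18,12)]): cv2.polylines(im,[np.round(proj(p,pose(X[0],X[1],oz,X[2],a))*8).astype(int)],True,c,1,cv2.LINE_AA,3)
cv2.imwrite("pics/w10.png",cv2.resize(im[120:330,140:420,::-1],None,fx=2.8,fy=2.8,interpolation=cv2.INTER_CUBIC))
E
```

```text
[458.05859628 167.7983637   49.43242924] [3.13244761 0.0054945  1.77302174]
corners [4.59823544e+02 1.65731961e+02 2.08750777e-01] [-0.4  0.   0.4  0. ]
```

View pics/w10.png

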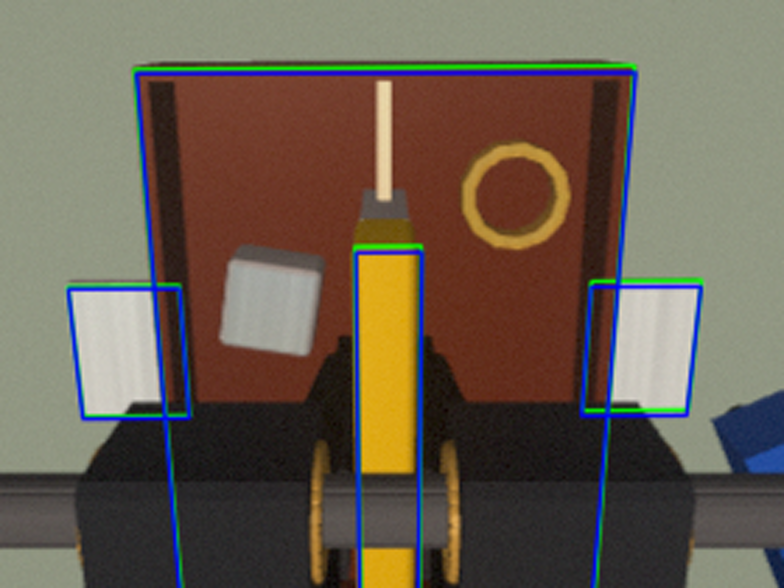

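>>> send_rows:
  plan: "0 0 -5 0 0; 0 0 -10 0 0; -4 0 -14 0 0; -8 0 -14 0 0; -13 0 -12 0 0; -17 0.5 -8 0.012 0; -20 0.5 -3 0.012 0; -20 0.5 0 0.012 0"

```text
t: 12.3
eef_pos: [474.2, 87.1, 122.0]
tcp_rot: [3.133, 0.005, 1.74]
ft_force: [-0.8, 0.4, -4.6]
opening: 0.124
```

```bash
python3 plan.py 464 -129.5 115 1.632 10 0
```

```text
from [474.2  87.1 122. ] [3.133 0.005 1.74 ] t 12.3 F [-0.8  0.4 -4.6] op 11.8
-21.2 -4.7 0.8 0.011 0; -21.2 -4.4 0.8 0.011 0; -21.3 -4.2 0.8 0.011 0; -21.3 -4.0 0.8 0.011 0; -21.4 -3.7 0.8 0.011 0; -21.4 -3.5 0.8 0.011 0; -21.4 -3.3 0.8 0.011 0; -21.5 -3.0 0.8 0.011 0; -21.5 -2.8 0.8 0.011 0; -21.5 -2.6 0.8 0.011 0
```

>>> send_rows:
  plan: "-22 -4.5 0 0.011 0; -23 -4.5 0 0.011 0; -23 -4.5 0 0.011 0; -23 -4 0 0.011 0; -23 -4 0 0.011 0; -23 -3.5 0 0.011 0; -22 -3.5 0 0.011 0; -19 -3 0 0.011 0"

```text
t: 13.1
eef_pos: [465.6, -100.8, 128.6]
tcp_rot: [3.128, 0.005, 1.649]
ft_force: [0.8, 0.7, -4.3]
opening: 0.123
```

>>> send_rows:
  plan: "-14 -2 0 0.009 0; -9 -1 0 0.008 0; -4 0 0 0 0; 0 0 0 0 0; 0 0 0 0 0; 0 0 0 0 0"

```text
t: 13.7
eef_pos: [464.2, -129.9, 130.8]
tcp_rot: [3.127, 0.005, 1.629]
ft_force: [-0.4, 0.3, -4.0]
opening: 0.124
```

```bash
python3 plan.py 464.2 -129.5 70 1.632 6 0
```

```text
from [ 464.2 -129.9  130.8] [3.127 0.005 1.629] t 13.7 F [-0.4  0.3 -4. ] op 11.8
0.1 -0.1 10.1 -0.001 0; 0.1 -0.1 10.1 -0.001 0; 0.1 -0.1 10.1 -0.001 0; 0.1 -0.1 10.1 -0.001 0; 0.1 -0.1 10.1 -0.001 0; 0.1 -0.1 10.1 -0.001 0
```

>>> send_rows:
  plan: "0 0 8 0 0; 0 0 12 0 0; 0 0 13 0 0; 0 0 13 0 0; 0 0 12 0 0; 0 0 8 0 0; 0 0 0 0 0; 0 0 0 0 0"

```text
t: 14.5
eef_pos: [465.2, -127.3, 59.9]
tcp_rot: [3.128, 0.005, 1.633]
ft_force: [-0.6, -0.3, -4.8]
opening: 0.122
```

```bash
cat > see.py <<'E'
from cell import env, eyes
from h import *
import sys,pickle
p=eyes.read_camera("wrist"); st=env.state(); t=st["eef_pos"]; r=st["tcp_rot"]; print(t.round(1),r.round(4),st["ft_force"].round(1),st["t"])
n=sys.argv[1]; pickle.dump((p,st),open(n+".pkl","wb"))
oz=t[2]-6.2; im=p["image"].copy(); yaw=r[2]-np.pi/2+.003
tx=np.array([np.cos(r[2]),np.sin(r[2])]); ty=np.array([np.sin(r[2]),-np.cos(r[2])]); c0=t[:2]-2.4*tx+1.35*ty; print("tray",c0.round(1),yaw)
for (X,c,As) in (((*c0,oz,yaw),(0,255,0),([(-52,-72,34),(-52,72,34),(52,72,34),(52,-72,34)],[(52,-18,12),(80,-18,12),(80,18,12),(52,18,12)],[(-52,-18,12),(-80,-18,12),(-80,18,12),(-52,18,12)])),((465.7,-131.8,0,.064),(255,0,255),([(-62,-82,34),(-62,82,34),(62,82,34),(62,-82,34)],))):
  for a in As: cv2.polylines(im,[np.round(proj(p,pose(*X,a))*8).astype(int)],True,c,1,cv2.LINE_AA,3)
cv2.imwrite(f"pics/{n}.png",cv2.resize(im[60:330,100:460,::-1],None,fx=2.2,fy=2.2,interpolation=cv2.INTER_CUBIC))
cv2.imwrite(f"pics/{n}r.png",cv2.resize(p["image"][60:330,100:460,::-1],None,fx=2.2,fy=2.2,interpolation=cv2.INTER_CUBIC))
s=eyes.read_camera("scene"); crop(s,170,140,160,120,5,f"pics/{n}s.png")
E
python3 see.py a1
```

```text
[ 465.2 -127.3   60. ] [3.1281 0.0049 1.6333] [ 0.6 -0.5 -3.6] 14.55
tray [ 466.7 -129.7] 0.06547838447496923
```

View pics/a1.png

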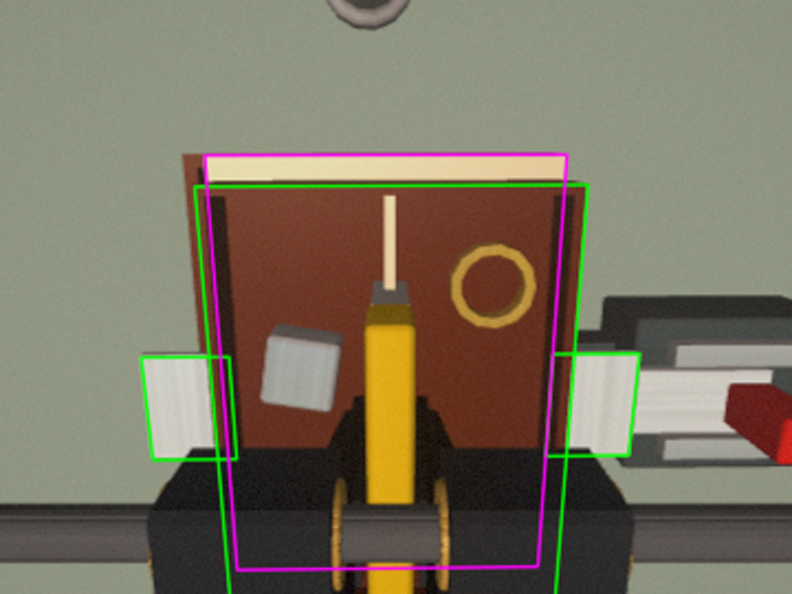

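View pics/a1s.png

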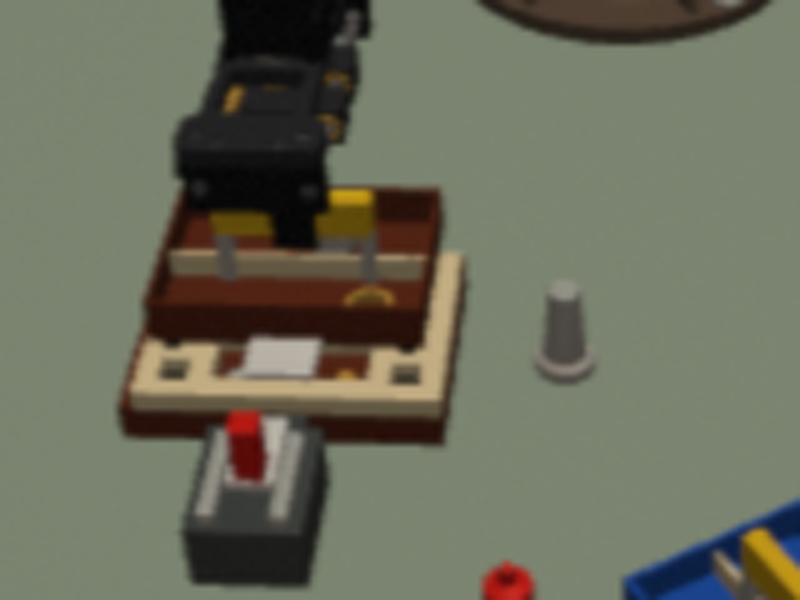

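>>> send_rows:
  plan: "-1.3 -0.6 3 0 0; -1.2 -0.6 3 0 0; -0.4 -0.2 2 0 0; 0 0 0 0 0; 0 0 0 0 0"

```text
t: 15.1
eef_pos: [464.7, -131.1, 52.7]
tcp_rot: [3.125, 0.006, 1.633]
ft_force: [0.5, 0.0, -4.1]
opening: 0.122
```

```bash
python3 see.py a2
```

```text
[ 464.7 -131.1   52.7] [3.1254 0.0063 1.6331] [-1.  -0.3 -4.9] 15.15
tray [ 466.2 -133.4] 0.06525439344377737
```

View pics/a2.png

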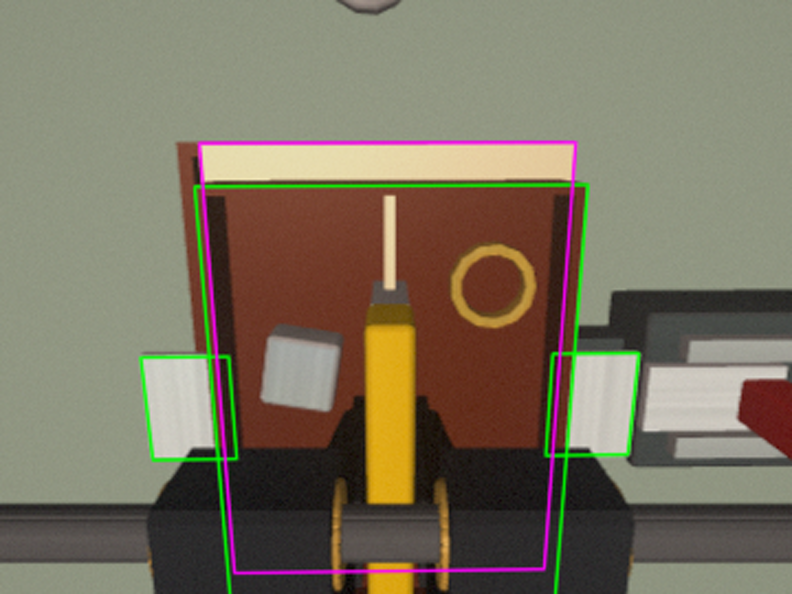

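View pics/a2s.png

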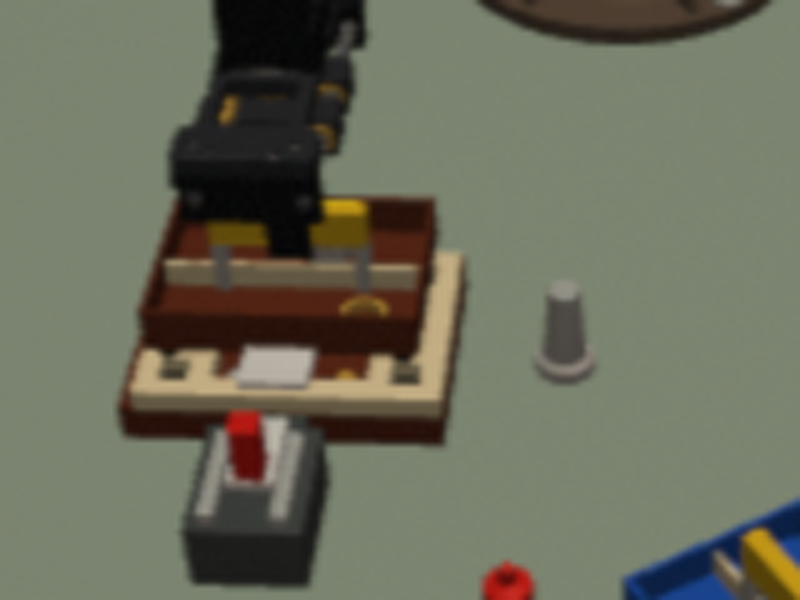

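>>> send_rows:
  plan: "0.8 -0.2 2 0 0; 0.5 -0.2 2 0 0; 0 0 2 0 0; 0 0 0 0 0; 0 0 0 0 0"

```text
t: 15.7
eef_pos: [464.4, -129.6, 46.2]
tcp_rot: [3.125, 0.006, 1.633]
ft_force: [-1.1, 0.6, -4.2]
opening: 0.123
```

```bash
python3 see.py a3
```

```text
[ 464.3 -129.6   46.2] [3.1253 0.0063 1.6332] [ 0.8 -0.2 -4.6] 15.75
tray [ 465.8 -131.9] 0.06540997101355372
```

View pics/a3.png

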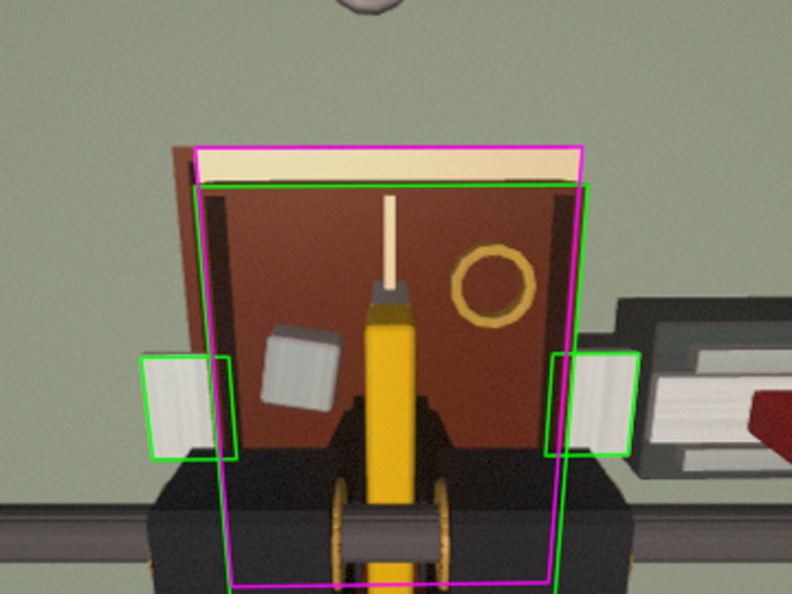

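View pics/a3s.png

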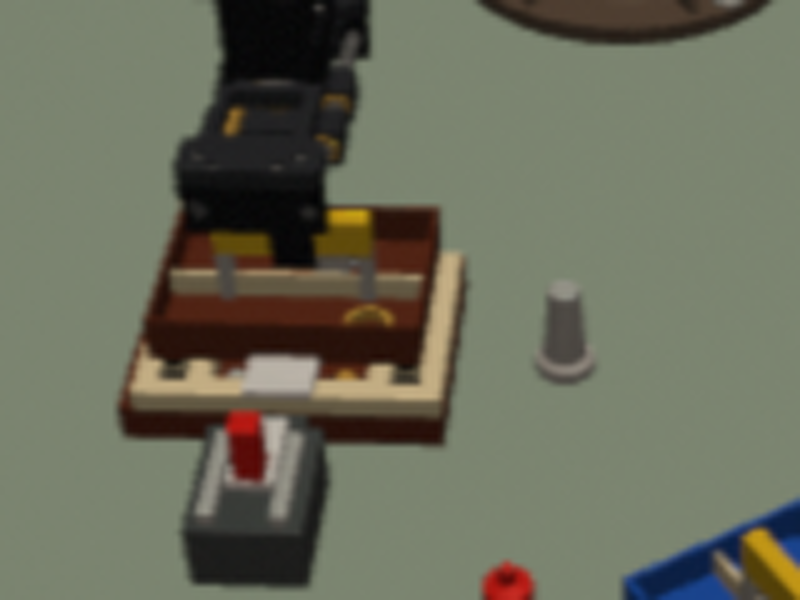

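Wrist outlines agree (tray at 465.8, -131.9; frame at 465.7, -131.8). I'll lower gently in small steps.

>>> send_rows:
  plan: "0 0 1.5 0 0; 0 0 1.5 0 0; 0 0 1 0 0; 0 0 1 0 0; 0 0 0 0 0"

```text
t: 16.3
eef_pos: [464.6, -129.7, 40.9]
tcp_rot: [3.125, 0.006, 1.633]
ft_force: [-0.4, -0.5, -4.8]
opening: 0.124
```

>>> send_rows:
  plan: "0 0 0.8 0 0; 0 0 0.8 0 0"

```text
t: 16.5
eef_pos: [464.6, -129.8, 39.3]
tcp_rot: [3.125, 0.007, 1.633]
ft_force: [-0.0, -0.0, -4.2]
opening: 0.121
```

>>> send_rows:
  plan: "0 0 0.8 0 0; 0 0 0.8 0 0"

```text
t: 16.7
eef_pos: [464.7, -129.8, 37.6]
tcp_rot: [3.125, 0.007, 1.633]
ft_force: [-0.4, -0.2, -4.1]
opening: 0.124
```

>>> send_rows:
  plan: "0 0 0.8 0 0; 0 0 0.8 0 0"

```text
t: 16.9
eef_pos: [464.7, -129.8, 35.8]
tcp_rot: [3.125, 0.007, 1.633]
ft_force: [1.1, -0.3, -4.1]
opening: 0.125
```

>>> send_rows:
  plan: "0 0 0.8 0 0; 0 0 0.8 0 0"

```text
t: 17.1
eef_pos: [464.8, -129.8, 34.1]
tcp_rot: [3.125, 0.007, 1.633]
ft_force: [-0.0, 0.6, -3.3]
opening: 0.125
```

>>> send_rows:
  plan: "0 0 0.6 0 0; 0 0 0.6 0 0"

```text
t: 17.3
eef_pos: [464.7, -129.8, 32.7]
tcp_rot: [3.125, 0.007, 1.633]
ft_force: [-0.6, -1.1, -3.8]
opening: 0.123
```

Well below the lugs-on-frame height (TCP 40) with no contact, so the lugs are in the sockets. The seat is expected near 32.

>>> send_rows:
  plan: "0 0 0.5 0 0"

```text
t: 17.4
eef_pos: [464.7, -129.8, 32.2]
tcp_rot: [3.125, 0.007, 1.633]
ft_force: [-1.2, 0.5, -1.1]
opening: 0.127
```

>>> send_rows:
  plan: "0 0 0.5 0 0"

```text
t: 17.5
eef_pos: [464.7, -129.8, 31.9]
tcp_rot: [3.125, 0.007, 1.633]
ft_force: [-2.1, 0.4, 7.2]
opening: 0.123
```

>>> send_rows:
  plan: "0 0 0.4 0 0"

```text
t: 17.6
eef_pos: [464.8, -129.8, 31.9]
tcp_rot: [3.125, 0.007, 1.633]
ft_force: [-2.5, 1.4, 6.9]
opening: 0.125
```

Contact at TCP z 31.9 (expected 32.2), pressing about 11 N, so the tray is seated. Releasing.

>>> send_rows:
  plan: "0 0 -0.1 0 20; 0 0 0 0 30; 0 0 0 0 40; 0 0 0 0 45; 0 0 0 0 45; 0 0 0 0 45"

```text
t: 18.2
eef_pos: [465.8, -130.2, 32.7]
tcp_rot: [3.122, 0.008, 1.633]
ft_force: [-0.5, 0.8, 0.5]
opening: 0.471
```

```bash
python3 see.py a4
```

```text
[ 465.8 -130.2   32.7] [3.1222 0.0079 1.6332] [-0.3 -0.2  2.5] 18.25
tray [ 467.3 -132.5] 0.06538591969372554
```

View pics/a4r.png

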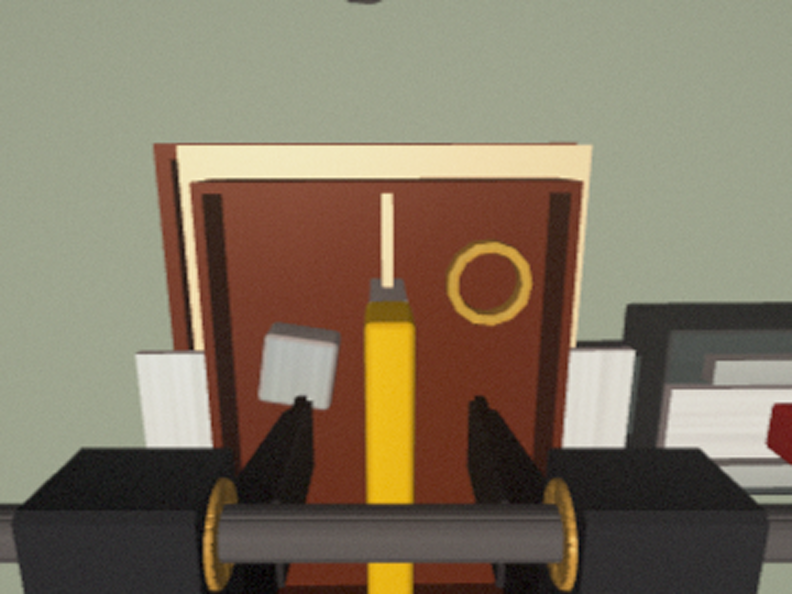

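View pics/a4s.png

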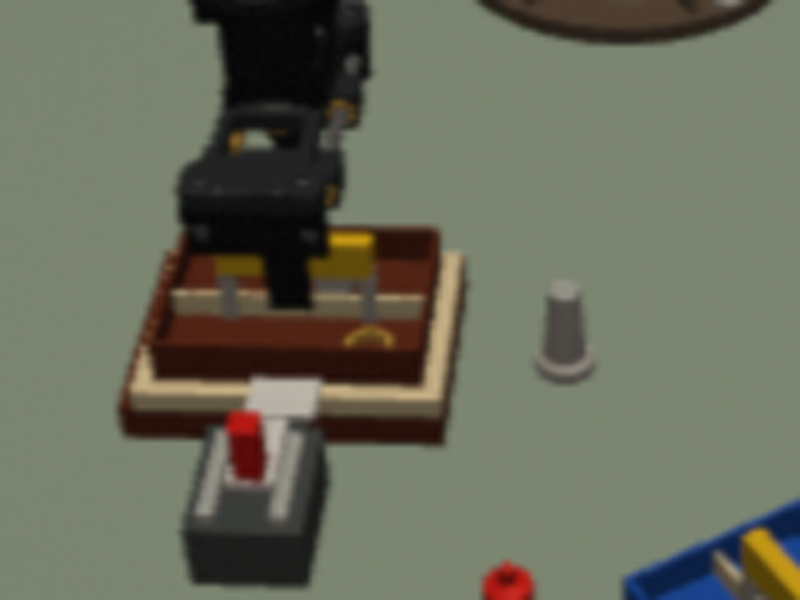

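Seated: the plate lies flush on the frame, and the ring and block are inside. Now I'll retreat upward.

>>> send_rows:
  plan: "0 -0.5 -5 0 45; 0 0 -10 0 45; 0 0 -15 0 45; 0 0 -20 0 45; 0 0 -25 0 45; 0 0 -25 0 45; 0 0 -20 0 45; 0 0 0 0 45"

```text
t: 19.1
eef_pos: [462.2, -129.2, 161.8]
tcp_rot: [3.121, 0.008, 1.633]
ft_force: [-0.8, -0.8, 0.3]
opening: 0.474
```

```bash
python3 see.py a5; python3 plan.py 585 -165 150 1.635 5 0
```

```text
[ 461.8 -129.   160.6] [3.1225 0.0078 1.6332] [0.4 0.1 0.5] 19.15
tray [ 463.3 -131.4] 0.06537868607319897
from [ 461.4 -128.9  159.4] [3.124 0.007 1.633] t 19.2 F [-0.1 -0.7 -0.3] op 45.4
-8.7 24.2 2.4 -0.000 0; -8.8 24.2 2.4 -0.000 0; -8.8 24.2 2.4 -0.000 0; -8.8 24.2 2.4 -0.000 0; -8.8 24.2 2.4 -0.000 0
```

View pics/a5s.png

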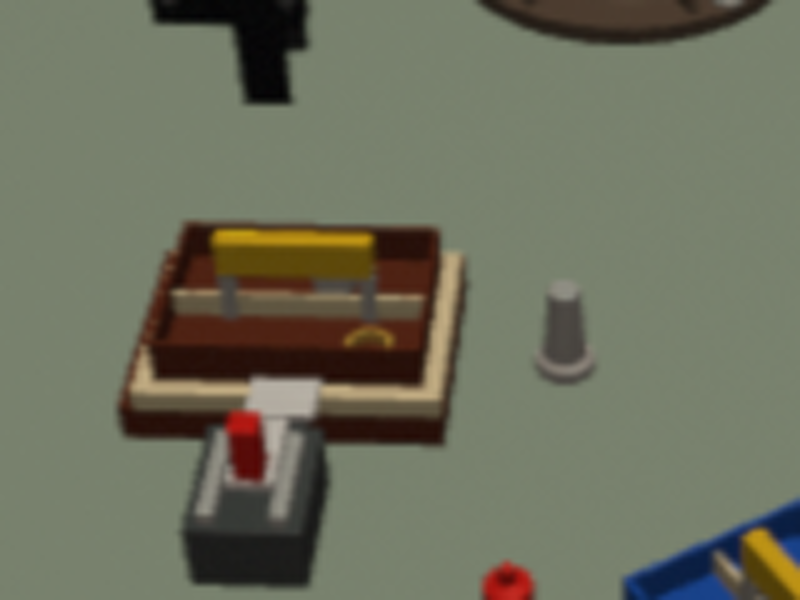

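>>> send_rows:
  plan: "0 15 0 0 0; -1 25 1 0 0; -3 30 2 0 0; -5 30 2 0 0; -5 30 2 0 0; -3 25 1 0 0; 0 8 0 0 0; 0 0 0 0 0"

```text
t: 20.0
eef_pos: [626.0, -134.3, 143.3]
tcp_rot: [3.139, 0.001, 1.632]
ft_force: [0.1, -0.7, 0.7]
opening: 0.004
```

```bash
python3 - <<'E'
from cell import env, eyes
from h import *
p=eyes.read_camera("wrist"); st=env.state(); print(st["eef_pos"],st["tcp_rot"],st["opening"])
crop(p,0,0,560,420,1.4,"pics/k1.png"); import pickle; pickle.dump(p,open("k1.pkl","wb"))
m=cv2.inRange(cv2.cvtColor(p["image"],cv2.COLOR_RGB2HSV),(0,150,60),(8,255,255))|cv2.inRange(cv2.cvtColor(p["image"],cv2.COLOR_RGB2HSV),(172,150,60),(180,255,255))
n,l,s,c=cv2.connectedComponentsWithStats(m)
for i in range(1,n):
  if s[i,4]>30: print(s[i],c[i],back(p,c[i],80))
E
```

```text
[ 625.41820858 -134.22676834  143.29252888] [3.13916908e+00 7.38363739e-04 1.63234620e+00] 0.00273729863742655
[277  56  25  29 543] [288.8839779   69.77163904] [[629.5516049   -7.94033561  80.        ]]
[ 415  100   77   37 1764] [453.87244898 118.12981859] [[775.56450596 -37.37366461  80.        ]]
[  50  120  145  145 5929] [130.40445269 187.17709563] [[ 490.60120175 -115.45346495   80.        ]]
[143 146  14  17 168] [149.39880952 154.4047619 ] [[509.81558816 -84.51333404  80.        ]]
[527 156  33  12 253] [544.19367589 161.93280632] [[865.99443032 -69.67473228  80.        ]]
[ 81 190  46  64 583] [ 97.66895369 229.51801029] [[ 456.10503498 -158.83432523   80.        ]]
[236 193  19  22 356] [245.18258427 203.71348315] [[ 596.80447372 -124.83417315   80.        ]]
```

View pics/k1.png

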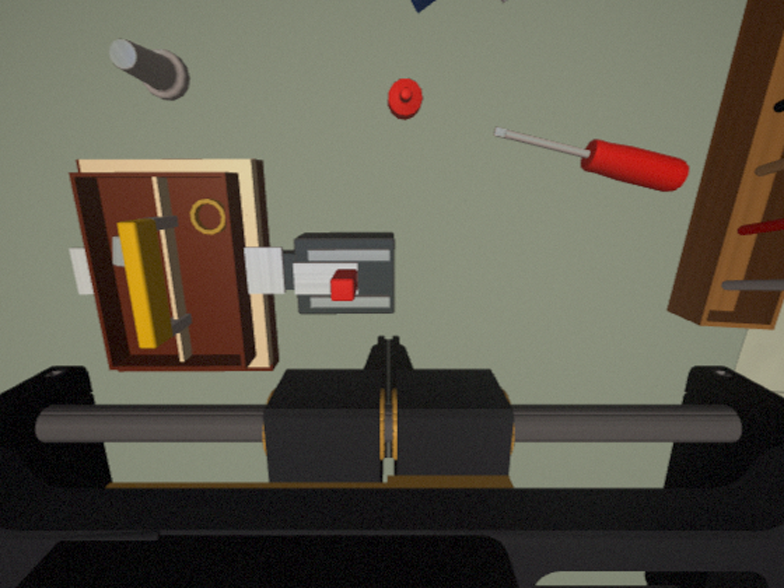

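The knob top is at (343,287) in the wrist view, giving about (595,-126.5). I'll put the shut fingers beyond it on +x and lower.

```bash
python3 plan.py 624 -127 60 1.635 6 0
```

```text
from [ 625.4 -134.2  143.3] [3.139e+00 1.000e-03 1.632e+00] t 20.05 F [-0.2  0.2 -1.2] op 0.3
1.2 -0.2 13.9 -0.000 0; 1.2 -0.2 13.9 -0.000 0; 1.2 -0.2 13.9 -0.000 0; 1.2 -0.2 13.9 -0.000 0; 1.2 -0.2 13.9 -0.000 0; 1.2 -0.2 13.9 -0.000 0
```

>>> send_rows:
  plan: "1 0 12 0 0; 1 0 14 0 0; 1 0 14 0 0; 1 0 14 0 0; 1 0 14 0 0; 1 0 10 0 0; 0 0 0 0 0; 0 0 0 0 0"

```text
t: 20.85
eef_pos: [616.9, -127.2, 59.6]
tcp_rot: [-3.14, -0.001, 1.631]
ft_force: [0.8, 0.6, 0.4]
opening: 0.002
```

```bash
python3 see.py b1;python3 plan.py 624 -127 24 1.635 6 0
```

```text
[ 617.  -127.2   59.7] [-3.1398e+00 -6.0000e-04  1.6307e+00] [-0.2 -0.1  0.6] 20.9
tray [ 618.5 -129.5] 0.06294891124985724
from [ 617.3 -127.2   60. ] [-3.14  -0.     1.631] t 20.95 F [ 0.4 -0.6 -0.2] op 0.7
-0.0 1.1 6.0 -0.001 0; -0.0 1.1 6.0 -0.001 0; -0.0 1.1 6.0 -0.001 0; -0.0 1.1 6.0 -0.001 0; -0.0 1.1 6.0 -0.001 0; -0.0 1.1 6.0 -0.001 0
```

View pics/b1r.png

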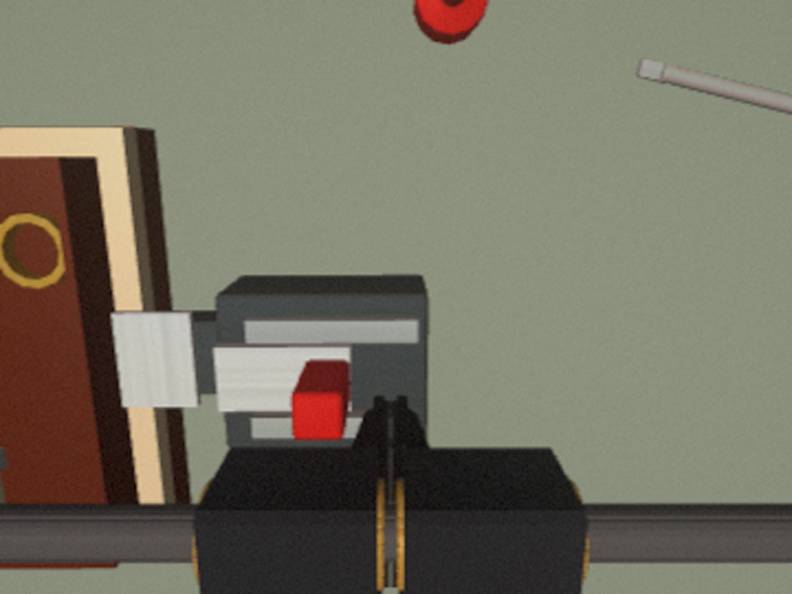

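View pics/b1s.png

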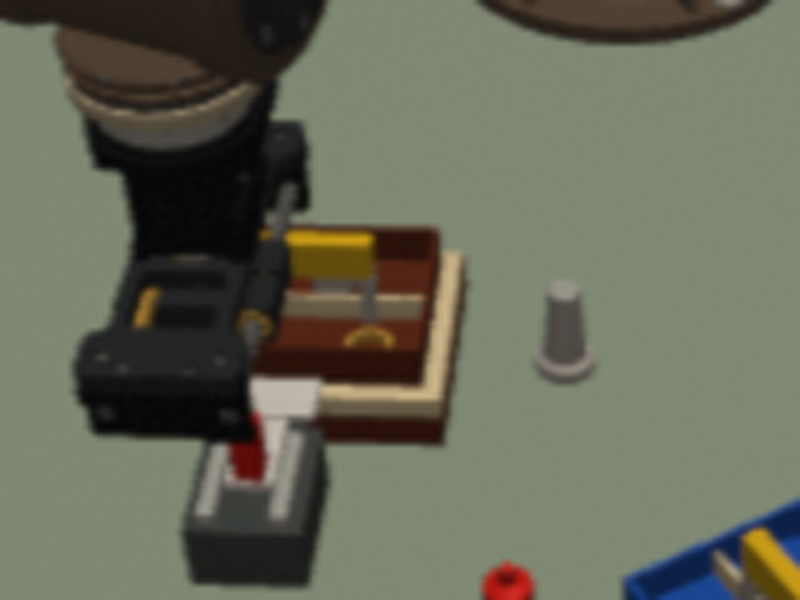

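>>> send_rows:
  plan: "0 3 0 0 0; 0 2 6 0 0; 0 1 7 0 0; 0 1 7 0 0; 0 1 7 0 0; 0 1 5 0 0; 0 0 0 0 0"

```text
t: 21.65
eef_pos: [627.6, -126.9, 26.0]
tcp_rot: [3.141, 0.0, 1.631]
ft_force: [-1.0, -0.4, 0.0]
opening: 0.003
```

```bash
python3 see.py b2
```

```text
[ 627.7 -126.9   26.4] [3.1409e+00 4.0000e-04 1.6308e+00] [-0.4 -0.1  0.2] 21.7
tray [ 629.2 -129.2] 0.06301741228731517
```

View pics/b2r.png

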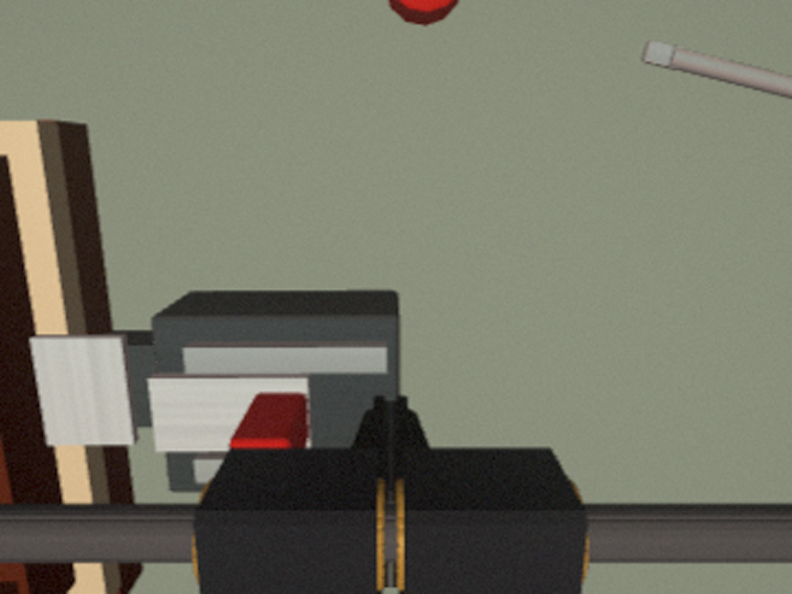

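View pics/b2s.png

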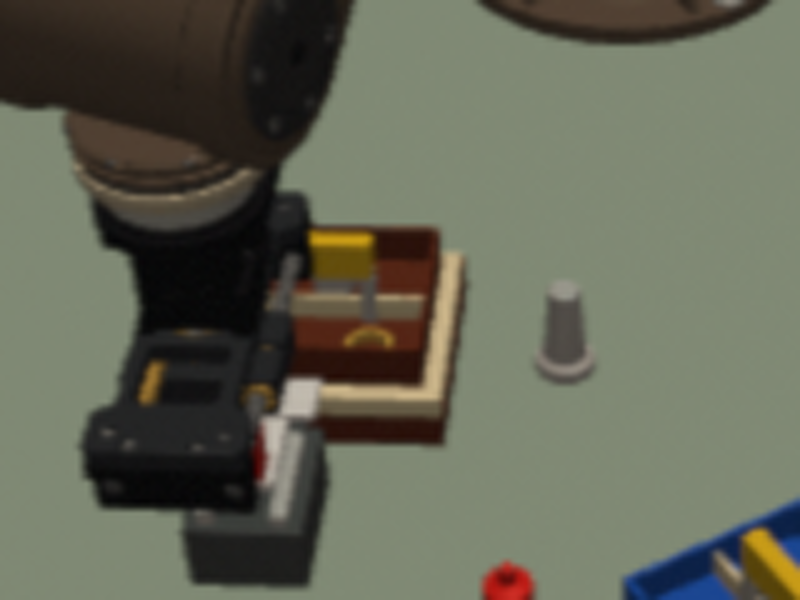

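Tips are beyond the knob, clear and in line with it. I'll push along tool -y (module -x).

>>> send_rows:
  plan: "0 -4 0 0 0; 0 -4 0 0 0; 0 -4 0 0 0; 0 0 0 0 0"

```text
t: 22.15
eef_pos: [614.9, -127.8, 27.7]
tcp_rot: [3.139, 0.001, 1.631]
ft_force: [0.1, 0.2, 0.1]
opening: 0.001
```

>>> send_rows:
  plan: "0 -4 0 0 0; 0 -4 0 0 0; 0 -4 0 0 0; 0 0 0 0 0"

```text
t: 22.55
eef_pos: [602.6, -128.8, 28.1]
tcp_rot: [3.137, 0.002, 1.631]
ft_force: [0.6, -0.4, 0.3]
opening: 0.006
```

```bash
python3 see.py b3
```

```text
[ 602.7 -128.8   28.1] [3.1373e+00 1.5000e-03 1.6305e+00] [0.4 0.3 0.5] 22.6
tray [ 604.2 -131.1] 0.06274123878879057
```

View pics/b3r.png

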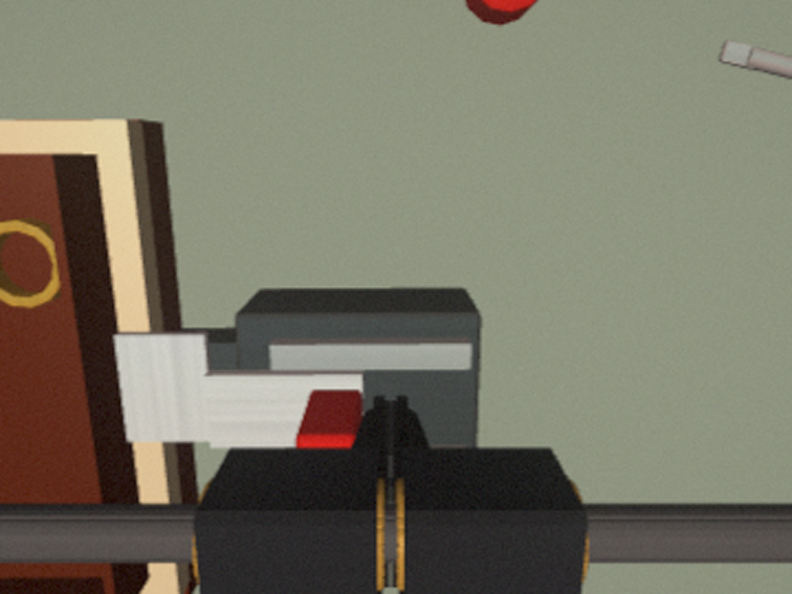

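The knob is moving: the blade tip has reached the tab edge at (207,400). Continuing.

>>> send_rows:
  plan: "0 -4 0.3 0 0; 0 -4 0.3 0 0; 0 -3 0.3 0 0; 0 0 0 0 0"

```text
t: 23.05
eef_pos: [592.1, -129.6, 27.8]
tcp_rot: [3.135, 0.002, 1.631]
ft_force: [0.2, -0.5, 0.4]
opening: 0.002
```

>>> send_rows:
  plan: "0 -3 0.3 0 0; 0 -3 0.2 0 0; 0 -2 0 0 0; 0 0 0 0 0"

```text
t: 23.45
eef_pos: [583.7, -130.2, 27.4]
tcp_rot: [3.134, 0.003, 1.631]
ft_force: [1.6, 1.1, 0.5]
opening: 0.011
```

```bash
python3 see.py b4
```

```text
[ 583.7 -130.2   27.4] [3.1342e+00 2.6000e-03 1.6306e+00] [ 1.1 -0.5  1.2] 23.5
tray [ 585.2 -132.6] 0.0628155851066422
```

View pics/b4r.png

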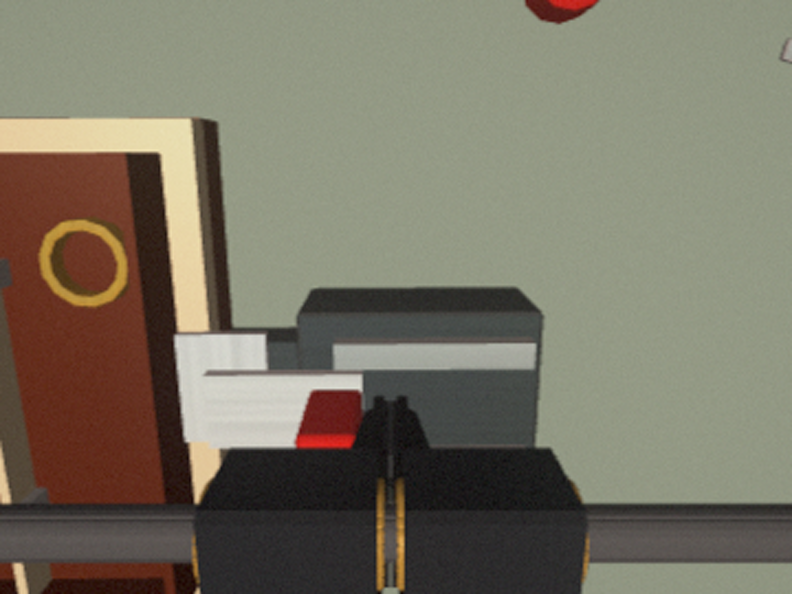

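>>> send_rows:
  plan: "0 -2 0 0 0; 0 -2 0 0 0; 0 -2 0 0 0"

```text
t: 23.85
eef_pos: [579.2, -130.7, 27.5]
tcp_rot: [3.131, 0.003, 1.63]
ft_force: [14.8, 4.2, -3.6]
opening: 0.003
```

>>> send_rows:
  plan: "0 -2 0 0 0; 0 -2 0 0 0"

```text
t: 24.05
eef_pos: [579.7, -130.8, 27.8]
tcp_rot: [3.12, 0.005, 1.629]
ft_force: [15.1, 4.4, -6.8]
opening: 0.005
```

>>> send_rows:
  plan: "0 -1.5 0 0 0; 0 -1.5 0 0 0"

```text
t: 24.25
eef_pos: [580.2, -130.8, 27.7]
tcp_rot: [3.113, 0.006, 1.629]
ft_force: [10.8, 2.8, -4.2]
opening: 0.007
```

The force rose to 15 N and motion stopped, which looks like the end stop. I'll back off and look.

>>> send_rows:
  plan: "0 4 0 0 0; 0 6 0 0 0; 0 8 0 0 0; 0 8 -5 0 0; 0 4 -15 0 0; 0 0 -25 0 0; 0 0 -30 0 0; 0 0 -30 0 0"

```text
t: 25.05
eef_pos: [607.6, -127.5, 132.8]
tcp_rot: [3.125, 0.002, 1.629]
ft_force: [-0.2, -0.0, 0.7]
opening: 0.003
```

>>> send_rows:
  plan: "0 20 -30 0 0; 0 20 -10 0 0; 0 10 0 0 0; 0 0 0 0 0; 0 0 0 0 0"

```text
t: 25.55
eef_pos: [660.5, -124.4, 182.8]
tcp_rot: [3.119, 0.005, 1.629]
ft_force: [-0.7, -0.4, 0.1]
opening: 0.004
```

```bash
python3 see.py b5; python3 - <<'E'
from cell import env, eyes
from h import *
p=eyes.read_camera("wrist"); st=env.state(); print(st["eef_pos"],st["ft_force"])
crop(p,0,0,560,420,1.4,"pics/k2.png")
t=eyes.read_camera("top"); crop(t,270,160,120,120,5,"pics/t2.png")
E
```

```text
[ 660.4 -124.4  182.7] [3.1191 0.0048 1.6292] [-0.8 -0.7 -0.3] 25.6
tray [ 661.9 -126.8] 0.06140175834688566
[ 660.10347977 -124.54088398  182.53979872] [ 0.29965734 -0.1132892  -0.97820737]
```

View pics/k2.png

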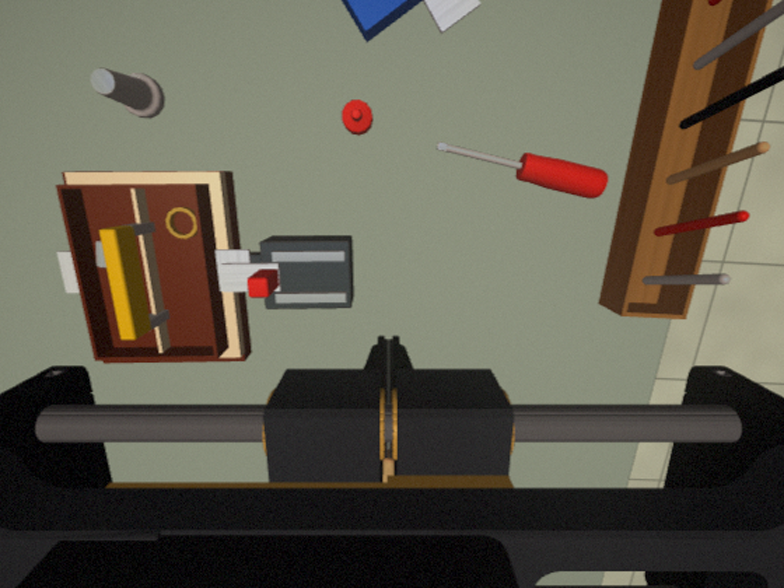

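View pics/b5s.png

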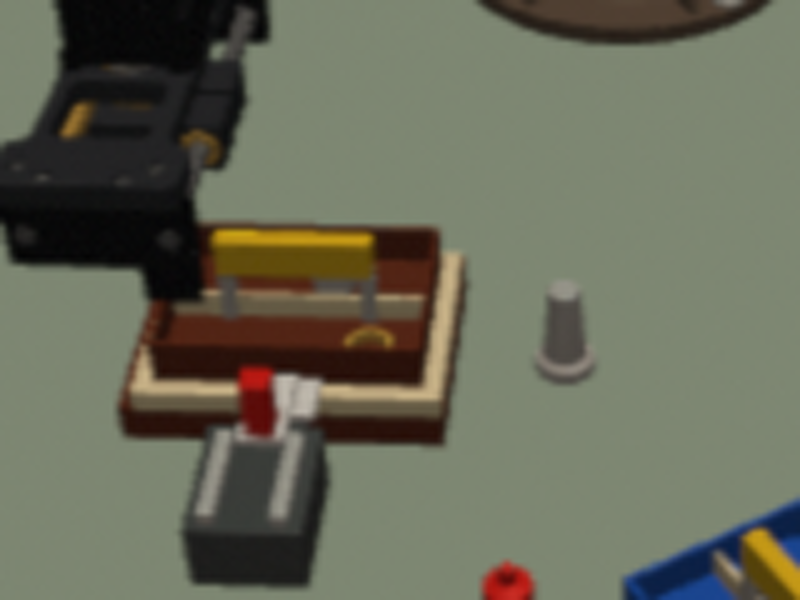

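View pics/t2.png

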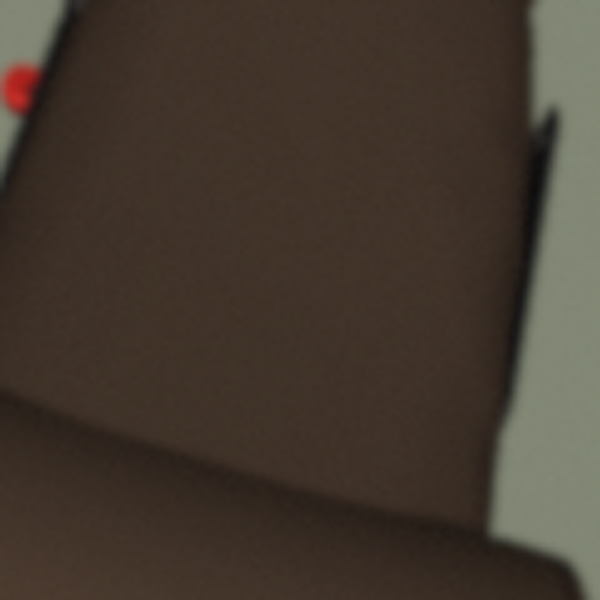

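```bash
python3 - <<'E'
from h import *
import pickle
p,st=pickle.load(open("b5.pkl","rb"))
crop(p,140,150,130,90,6,"pics/k3.png")
q=pickle.load(open("k1.pkl","rb")); crop(q,165,150,130,90,6,"pics/k3a.png")
E
```

```text
(no output)
```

View pics/k3.png

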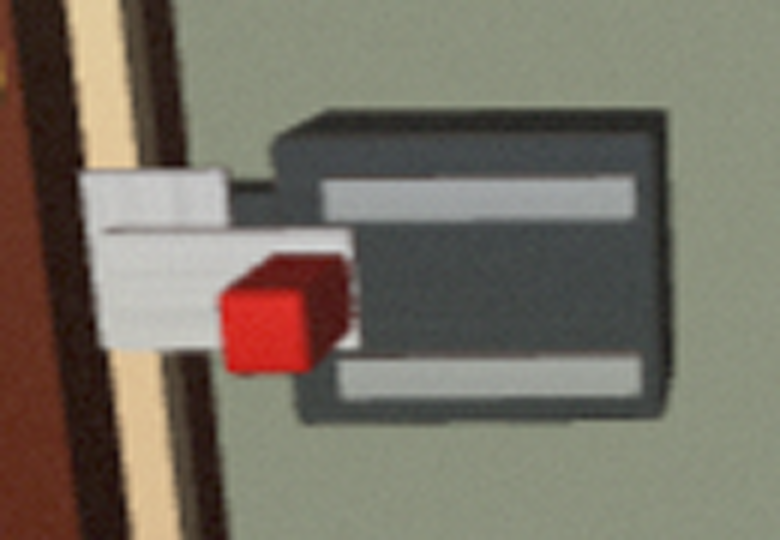

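View pics/k3a.png

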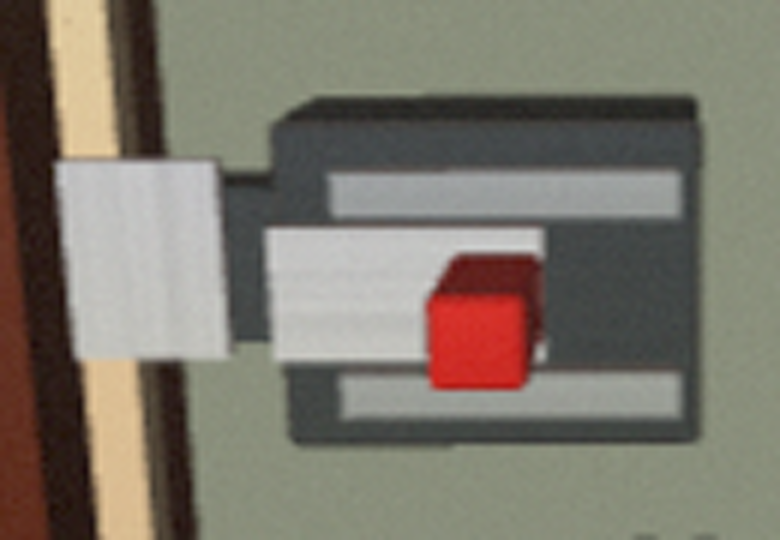

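```bash
python3 - <<'E'
from h import *
import pickle
a=pickle.load(open("k1.pkl","rb")); b,_=pickle.load(open("b5.pkl","rb"))
def g(p,x0,uv,z): uv=np.array(uv,float); return back(p,np.c_[x0+(uv[:,0]+.5)/6-.5,150+(uv[:,1]+.5)/6-.5],z)
for n,p,x0,blk,knob,tip in (("before",a,165,[(274,122),(290,440),(697,122),(697,440)],[(480,340)],[(266,228),(274,360)]),("after",b,140,[(274,135),(298,420),(662,132),(665,418)],[(263,331)],[(100,232),(108,348)])):
    B=g(p,x0,blk,40); K=g(p,x0,knob,80)[0]; T=g(p,x0,tip,45.5).mean(0)
    ux=np.array([np.cos(.064),np.sin(.064),0]); c=B.mean(0); print(n,"blk len",(B[2:].mean(0)-B[:2].mean(0))@ux,"knob module x",134+(K-c)@ux,"tip",134+(T-c)@ux, "module centre",c-134*ux)
E
```

```text
before blk len 74.22725151115996 knob module x 136.42204501710404 tip 95.88628260227614 module centre [ 460.17815266 -136.10561655   40.        ]
after blk len 75.58610866005796 knob module x 102.91728025100483 tip 61.93124347262619 module centre [ 460.96984655 -136.03066007   40.        ]
```

The knob measures at module x of about 103 and the blade tip at about 62 (fully in: 104 and 64). Both are within measuring error, and the hard stop was felt. The tray is seated, the contents are inside and the arm is clear, so I'm handing in.

```bash
python3 -c "
from cell import job_done,env
s=env.state();print(s['t'],s['ft_force']);print(job_done())"
```

```text
25.75 [-0.08554014  0.55582022  0.1567752 ]
the job is handed in; nothing more can be done
None
```

The brown tray is seated in the cream frame with the brass ring and steel block still in it. The catch is pushed in over the tray's tab, and I handed the job in at about 26 s of the 72 s.

- **Grasp:** My first close missed. The fingertips sit about 30 mm short of the reported tool point, so the fingers shut above the handle without touching anything. I measured the offset in the pictures and regrasped lower, and the opening of 11.7 mm matched the 12 mm handle.
- **Seating:** The lugs went into the sockets without touching the frame's top. The tray stopped within 0.3 mm of the expected seated height. It pressed with about 11 N at most in the readings, against the 25 N limit, and the pictures showed the plate flush on the frame.
- **Catch:** I pushed the knob to a hard stop, with about 15 N read in the push direction. The pictures put the knob at about 103 mm and the blade tip at about 62 mm from the module's middle. Fully in is 104 and 64 mm, so both agree within measuring error.
- **Last checks:** The arm was clear of everything and the force reading was near zero. The mandrel, red polishing bob and screwdriver looked undisturbed. I did not check the hammer, jar, tin or ring clamp at the end, though the arm did not work near them. The final top-camera view was blocked by the arm, so the last check used the wrist and scene cameras only.

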